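# Hang the press's spacer rings nested on their hook

## Robot

A 6-joint arm with a two-finger parallel gripper is mounted at the origin on the work surface. World frame = base frame: x ahead of the robot, y to its left, z up, the work surface at z = 0. Lengths are in m, angles in rad, forces in N, time in s.
With the tool pointing down it reaches from about 0.275 to 0.825 m from the base axis. Payload 4.9 kg.
Tool frame: the origin (TCP) lies between the finger pads; the fingertips stand finger_overhang ahead of it and the grasp point (between the pads) lies 3 mm ahead of it (finger_overhang is the distance from the TCP to the fingertips, in m); z points along the fingers, y is the line along which they close (so a half turn about z gives the same grasp; the last joint's range is limited). The gripper opens to 85 mm and grips with 20 to 120 N. Pads are 22 mm wide; open, the fingers measure 114 mm over their backs; the gripper's body (76 mm by 85 mm) begins 54 mm behind the grasp point. The pads swing forward as they close: fully open they stand 13 mm farther back than shut.
Start: joints at [1.193, 0.326, -0.193, 1.052, 0, 1.437], TCP at [0.133, 0.534, 0.253] pointing down, gripper open.
Joint ranges: [-2.65, 2.65], [-0.97, 1.79], [-1.3, 1.35], [-1.93, 2.1], [-1.47, 1.37], [-3.14, 3.14]. Speed limits (rad/s): [2.57, 2.57, 3.14, 3.14, 3.14, 3.14].

## Interface

Orientations are given as [roll, pitch, yaw] about the fixed x, y, z axes, in that order (R = Rz(yaw) Ry(pitch) Rx(roll)).
In Python, from rig import get_obs, read_camera, get_calibration, sign_off, finger_overhang gives the robot as it stands.
- The arm moves only by the tool send_rows, never from a script. Its argument "moves" is a list of rows, each an object of numbers: "dx", "dy", "dz": the shift along the world's x, y, z in cm; "twist": the turn about the world's z in degrees. A call has 1 to 8 rows; each row shifts and turns the commanded pose from where the row before left it; what a row does not reach is not made up. A row lasts 1/8 s, in which the tool goes at most 62.5 mm and 10.7 degrees, less where a joint would pass 70% of its speed; a pose out of reach is approached as far as the arm can. A call with a gripper value outside its range is refused whole. "jaw" is the gripper's target within -1 to 1 (fully open at 1, half-way at 0, shut at -1), set as the call begins (left out, the last holds). The fingers move at their own pace and stop on an object; "newtons" is the grip in N (left out, the last holds). Time passes only in rows, so rows that do not move let the fingers close. It gives the time, the measured TCP pose, the force, the opening and the grip force at its end, in the units of the state.
- get_obs(): the state, without advancing time (a new reading comes with each control period).
- read_camera(name): name is "scene" or "top" or "wrist"; returns the picture (420x560x3 uint8, red, green, blue); there is no depth.
- get_calibration(name): a dict with "camera_matrix" (3x3 intrinsics, pixels), "position" and "attitude" of the camera in the world; the wrist camera has in their place "mount" (4x4, takes a point from camera to tool coordinates, whose origin is the TCP and whose axes are the flange's). Camera axes: x right, y up, looking along -z (the intrinsics and any distortion apply to the point x, -y, -z); pixel columns grow to the right and rows downward; lengths in m; the calibration is good to about 2 mm. A picture is of the moment at which its call begins: read the wrist's pose just before it. get_calibration takes no time and is no camera call.
- sign_off(): hands the job in; it is judged then, once.
The state is a dict: "t": time; "joint_pos": joint angles; "dq": joint speeds; "joint_efforts": joint torques, N m; "tcp_pos": TCP position; "eef_rot": TCP orientation; "force": force on the tool from outside, world axes, zero at the start; "moment": the same for the moment, N m; "grip_width": finger opening in m; "gripper_force": force on a finger pad.
Only numpy, scipy, OpenCV 4.12 (cv2) and the standard library are available. Lean on these libraries where they do the work, as an engineer would, in place of code of your own. Each camera call takes 0.05 s, during which the arm holds its last target. There are 200 camera calls.

## Task

Put the crimping press's three painted spacer rings back on their hook: blue first, then yellow over its nose, then red over the nose of the yellow one. Thread each over the upturned tip, let it rest on the rod, slide it back and press it firmly home against what is behind it before fetching the next, feeling for the stop and never forcing it: no more than 30 N on the hook in all. Let go of the stack and leave everything else, the bare ring included, where it is.

Things in the scene. Friction and masses are not known exactly. Their poses are not given: they have to be found in the camera images.
- hook: Fixed stand: 10 mm steel base plate 130 x 110 mm, blue square post 45 mm wide reaching 180 mm high, and a level steel rod 12 mm thick pointing from the post along the stand's -x, its axis 165 mm above the table. Origin on the table under the rod's root; z up.
- hook_root (a point): Point on the rod's axis at the post face. Axes as the hook. A collar with a rubber bumper ring (48 mm across, 10 mm long) is clamped on the rod: the bumper's front face, where the blue ring's back must seat, lies 18 to 42 mm from the root, different each time and not reported: find it by touch.
- hook_tip (a point): Point on the line of the rod's axis, 138 mm from the root. The rod is straight for 130 mm from the root; its last 8 mm bend up, the highest metal 16 mm above the rod's axis.
- bumper (a joint): Squeeze of the rubber bumper along the rod, in m: 0 free, 0.004 hard stop; about 4 N per mm. The blue ring pressed firmly home squeezes it 2 to 3 mm (8 to 12 N); with more rings on the rod, friction takes part of the push. It springs back when let go.
- ring_small: Blue ring, first on the hook: band 56 mm across (x -10 to +5 mm), behind it a flange 63 mm across (x +5 to +10), flat back; front nose of bare steel 46 mm across, 5 mm long. Origin on its axis; +x to its back. Bore 36 mm; hung, its axis is 12 mm below the rod's. 0.14 to 0.34 kg.
- ring_medium: Yellow ring, second: band 62 mm across (x -11 to +5 mm), behind it a flange 69 mm across (x +5 to +11) with a recess 50 mm across, 6 mm deep, for the blue nose; front nose 52 mm across, 5 mm long. Home: flange against blue band, origins 21 mm apart. Origin on its axis; +x to its back. Bore 36 mm; hung, its axis is 12 mm below the rod's. 0.14 to 0.34 kg.
- ring_large: Red ring, last: band 68 mm across (x -11 to +5 mm), behind it a flange 75 mm across (x +5 to +11) with a recess 56 mm across, 6 mm deep, for the yellow nose; flat front. Home: flange against yellow band, origins 22 mm apart. Origin on its axis; +x to its back. Bore 36 mm; hung, its axis is 12 mm below the rod's. 0.14 to 0.34 kg.
- ring_plain: Bare dark steel ring of the yellow one's size without nose: not part of the set, stays in the rack.
- rack: Fixed plywood rack 235 x 85 mm, 24 mm high, in which the four rings stand on edge in saddles 50 mm apart along its x axis (in any order), backs towards its +x; the rings' axes lie 44 mm (blue), 47 mm (yellow, bare) and 51 mm (red) above the table. Dividers 22 mm high, 44 mm wide stand between them. Origin under its centre.
- tin: Red tin, 84 mm across, 80 mm high; bystander. Origin under its centre.
- spanner: Steel spanner 200 mm long lying flat; bystander.
- fitting_a: Brass hose fitting, 32 mm hexagon, 44 mm high; bystander.
- elbow: Steel elbow fitting about 60 mm long; bystander.
- ferrule: Steel ferrule, 28 mm across, 42 mm high; bystander.
- oil: Yellow oil bottle, 56 mm across, 150 mm high; bystander.
Things that resemble listed ones, but are neither listed nor needed, are in the scene too. There is more than one size of the ring_large; the one meant has the size given above.

How it is judged:
On the way, in this order (a step that is already met when the one before it is completed fails the run):
1. the blue ring hangs on the rod, pressed home against the bumper (x of ring_small in the frame of hook_root between -0.057 and -0.02 m and y of ring_small in the frame of hook_root between -0.005 and 0.005 m and z of ring_small in the frame of hook_root between -0.016 and -0.008 m and angle between the x axis of ring_small and the x axis of hook_root, either way round below 0.12 rad and value of joint bumper above 0.0012 m), for 0.15 s.
2. the yellow ring is fully nested over the blue one's nose and pressed home (x of ring_medium in the frame of hook_root between -0.078 and -0.02 m and y of ring_medium in the frame of hook_root between -0.005 and 0.005 m and z of ring_medium in the frame of hook_root between -0.016 and -0.008 m and angle between the x axis of ring_medium and the x axis of hook_root, either way round below 0.12 rad and x of ring_medium in the frame of ring_small below -0.019 m and x of ring_small in the frame of ring_medium above 0.019 m and distance between ring_medium and ring_small below 0.0228 m and angle between the x axis of ring_medium and the x axis of ring_small, either way round below 0.08 rad and contact force between ring_medium and ring_small above 5 N), for 0.15 s.
3. the red ring is fully nested over the yellow one's nose and the stack pressed home (x of ring_large in the frame of hook_root between -0.1 and -0.02 m and y of ring_large in the frame of hook_root between -0.005 and 0.005 m and z of ring_large in the frame of hook_root between -0.016 and -0.008 m and angle between the x axis of ring_large and the x axis of hook_root, either way round below 0.12 rad and x of ring_large in the frame of ring_medium below -0.02 m and x of ring_medium in the frame of ring_large above 0.02 m and distance between ring_large and ring_medium below 0.0238 m and angle between the x axis of ring_large and the x axis of ring_medium, either way round below 0.08 rad and x of ring_medium in the frame of ring_small below -0.019 m and x of ring_small in the frame of ring_medium above 0.019 m and distance between ring_medium and ring_small below 0.0228 m and angle between the x axis of ring_medium and the x axis of ring_small, either way round below 0.08 rad and contact force between ring_large and ring_medium above 5 N), for 0.15 s.
At the end, for the whole second after the job is handed in: All three rings hang at rest, squarely, on the straight part of the rod, blue, yellow, red from the post outwards, each nested over the nose behind it (less than 1.8 mm from fully home) and let go; on the way each was pressed on what is behind it with 5 N or more (x of ring_small in the frame of hook_root between -0.057 and -0.02 m and y of ring_small in the frame of hook_root between -0.005 and 0.005 m and z of ring_small in the frame of hook_root between -0.016 and -0.008 m and angle between the x axis of each of ring_small, ring_medium, ring_large and the x axis of hook_root, either way round below 0.12 rad and x of ring_medium in the frame of hook_root between -0.078 and -0.02 m and y of ring_medium in the frame of hook_root between -0.005 and 0.005 m and z of ring_medium in the frame of hook_root between -0.016 and -0.008 m and x of ring_large in the frame of hook_root between -0.1 and -0.02 m and y of ring_large in the frame of hook_root between -0.005 and 0.005 m and z of ring_large in the frame of hook_root between -0.016 and -0.008 m and x of ring_medium in the frame of ring_small below -0.019 m and x of ring_small in the frame of ring_medium above 0.019 m and distance between ring_medium and ring_small below 0.0228 m and angle between the x axis of ring_medium and the x axis of ring_small, either way round below 0.08 rad and x of ring_large in the frame of ring_medium below -0.02 m and x of ring_medium in the frame of ring_large above 0.02 m and distance between ring_large and ring_medium below 0.0238 m and angle between the x axis of ring_large and the x axis of ring_medium, either way round below 0.08 rad and linear speed of each of ring_small, ring_medium, ring_large below 0.01 m/s); the robot touches nothing.
It fails at once if the hook, with its collar and bumper, is loaded with more than 30 N (contact force between hook and anything else above 30 N).
It fails at once if a bystander (bare ring, tin, spanner, fittings, ferrule, oil bottle) is shifted by more than 20 mm (distance of any of ring_plain, tin, spanner, fitting_a, elbow, ferrule, oil from where it was at the start of the episode above 0.02 m).
It also fails if it takes over 72 s, if anything falls off the work surface, if the arm or the gripper's body presses on something with over 40 N, if the wrist force passes 120 N, or if a joint passes its speed limit or range.

## Working session

There is one attempt and no reset: what is moved stays moved. The work goes in short steps, Python scripts to look and compute and a tool call to move; the robot and the scene stay as the last step left them, time stands still between calls to the robot, and variables do not carry over. Pictures are saved under pics/ and viewed, at most 10 in all, crops included, and the job is handed in when it is done.

Besides the shell and the picture viewer there is one more tool, called after "Request:" in YAML: its name, and indented under it one key for each argument. send_rows: Moves the arm, as the interface text tells. Its arguments: {"type":"object","properties":{"moves":{"type":"array","items":{"type":"object","properties":{"dx":{"type":"number"},"dy":{"type":"number"},"dz":{"type":"number"},"twist":{"type":"number"}}}},"jaw":{"type":"number"},"newtons":{"type":"number"}},"required":["moves"]}

```bash
mkdir -p pics; ls; cat > h.py <<'E'
import numpy as np,cv2
from rig import *
E
python3 - <<'E'
from h import *
o=get_obs();print(o,finger_overhang)
for n in("scene","top"):
    c=get_calibration(n);print(n,c)
    cv2.imwrite(f"pics/{n}0.png",cv2.resize(read_camera(n)[:,:,::-1],(800,600),interpolation=cv2.INTER_CUBIC))
print(get_calibration("wrist"))
E
```

```text
pics
{'t': 0.0, 'joint_pos': array([ 1.19276337e+00,  3.26948189e-01, -1.93600084e-01,  1.05199005e+00,
        2.59929168e-05,  1.43660080e+00]), 'dq': array([ 0.00155355, -0.00108358,  0.00031125,  0.00015772, -0.00106991,
       -0.00055417]), 'joint_efforts': array([-8.47484735e-04, -4.43400300e+01,  2.62436932e+01,  1.54812739e-02,
       -1.28138304e-04,  4.09974646e-06]), 'tcp_pos': array([0.13256088, 0.53322167, 0.2524933 ]), 'eef_rot': array([-3.13986979e+00, -2.58826457e-04,  2.89775498e+00]), 'force': array([-0.10010674,  0.28597786, -0.26023739]), 'moment': array([ 0.02369669,  0.05601474, -0.01908819]), 'gripper_force': 0.0, 'grip_width': 0.08526999093794611} 0.022
scene {'camera_matrix': array([[398.07386605,   0.        , 281.57339382],
       [  0.        , 398.07386605, 215.60954072],
       [  0.        ,   0.        ,   1.        ]]), 'position': array([ 0.94763816, -0.59528292,  1.01683827]), 'attitude': array([ 0.67119544, -0.01917044,  0.51254816])}
top {'camera_matrix': array([[509.41909981,   0.        , 283.92642404],
       [  0.        , 509.41909981, 212.18850898],
       [  0.        ,   0.        ,   1.        ]]), 'position': array([0.455367  , 0.00982563, 1.69669292]), 'attitude': array([ 0.0880688 ,  0.00160285, -1.55016315])}
{'camera_matrix': array([[360.38212558,   0.        , 284.57760758],
       [  0.        , 360.38212558, 208.24339908],
       [  0.        ,   0.        ,   1.        ]]), 'mount': array([[ 1.68936584e-03,  9.44728147e-01,  3.27850383e-01,
         8.44126216e-02],
       [ 9.99998572e-01, -1.58017668e-03, -5.99438174e-04,
        -9.18348115e-04],
       [-4.82445845e-05,  3.27850927e-01, -9.44729468e-01,
        -1.21019374e-01],
       [ 0.00000000e+00,  0.00000000e+00,  0.00000000e+00,
         1.00000000e+00]])}
```

View pics/scene0.png

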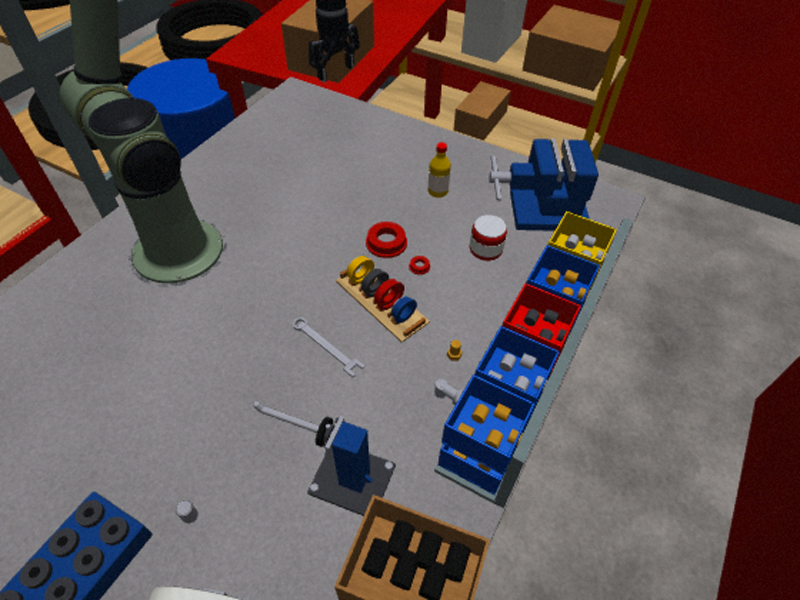

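View pics/top0.png

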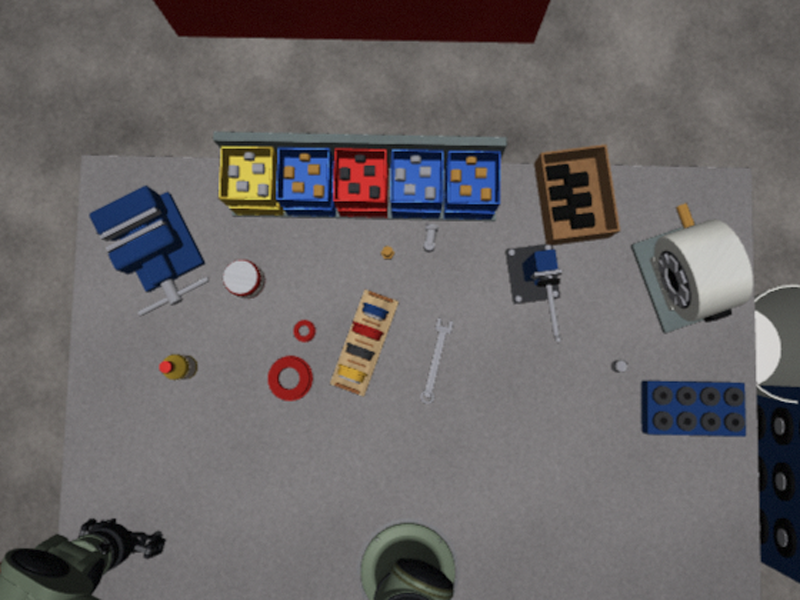

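Rack (top, 800-px view): yellow (350,373), bare (360,352), red (367,331), blue (375,311). The red look-alikes are loose rings at (290,378), about 100 mm, and (305,330), about 50 mm. By size, the one in the rack (75 mm) is the one meant. Next: close crops of the rack and hook.

```bash
cat > h.py <<'E'
import numpy as np,cv2
from scipy.spatial.transform import Rotation as R
from rig import *
def cam(n,o=None):
    c=get_calibration(n);K=c["camera_matrix"]
    if n=="wrist":
        T=np.eye(4);T[:3,:3]=R.from_euler('xyz',o["eef_rot"]).as_matrix();T[:3,3]=o["tcp_pos"];M=T@c["mount"]
        return K,M[:3,:3],M[:3,3]
    return K,R.from_euler('xyz',c["attitude"]).as_matrix(),c["position"]
def back(C,uv,z):
    K,Q,p=C;d=Q@(np.diag([1,-1,-1])@np.linalg.inv(K)@[uv[0],uv[1],1]);return p+d*(z-p[2])/d[2]
def proj(C,P):
    K,Q,p=C;q=K@np.diag([1,-1,-1])@Q.T@(np.asarray(P)-p);return q[:2]/q[2]
E
python3 - <<'E'
from h import *
a=cv2.imread("pics/top0.png")
i=read_camera("top")[:,:,::-1];s=read_camera("scene")[:,:,::-1]
cv2.imwrite("pics/top1.png",i);cv2.imwrite("pics/scene1.png",s)
L=cv2.INTER_CUBIC
A=cv2.resize(i[195:285,220:290],(466,600),interpolation=L) # x6.66
B=cv2.resize(i[165:245,350:400],(334,534),interpolation=L)
o=np.zeros((600,800,3),np.uint8);o[:,:466]=A;o[:534,466:]=B
cv2.imwrite("pics/crop1.png",o)
A=cv2.resize(s[260:360,170:290],(600,500),interpolation=L) # x5
o=np.zeros((600,800,3),np.uint8);o[:500,:600]=A
cv2.imwrite("pics/crop2.png",o)
E
```

```text
(no output)
```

View pics/crop1.png

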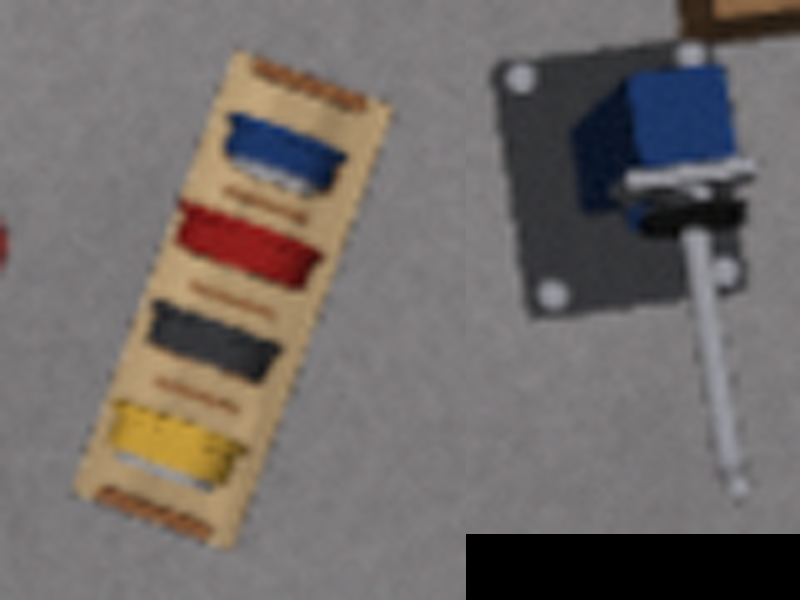

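View pics/crop2.png

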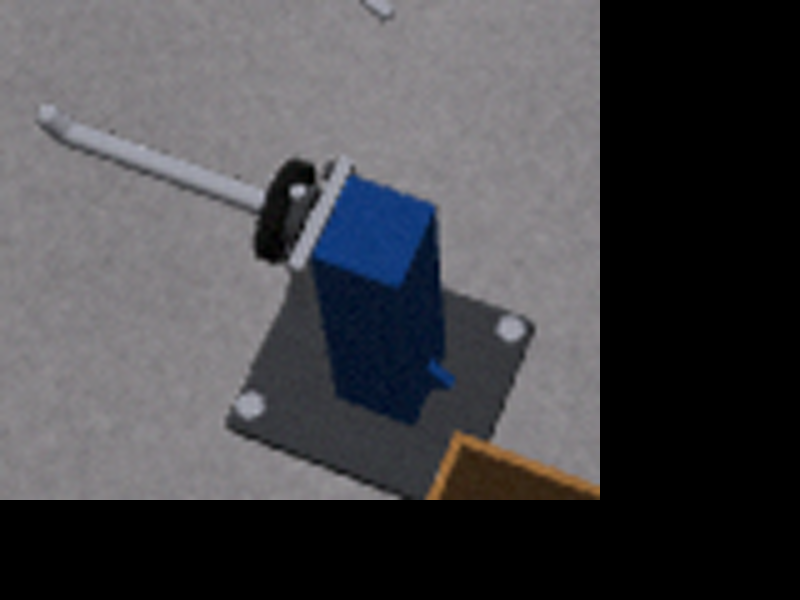

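The crop shows the rack's top corners at (235,50), (392,102), (232,549) and (75,496). Flanges face the far side, and the order from the far end is blue, red, bare, yellow. The rod runs from (697,235) to its tip at (738,490), pointing towards the robot; the bumper is at (692,215).

```bash
python3 - <<'E'
from h import *
C=cam("top");S=cam("scene")
A=lambda u,v:(220+u/6.657,195+v/6.667)
B=lambda u,v:(350+(u-466)/6.68,165+v/6.675)
D=lambda u,v:(170+u/5,260+v/5)
k=[back(C,A(*p),.024) for p in((235,50),(392,102),(232,549),(75,496))]
c=sum(k)/4;print("rack",c.round(4))
f=(k[0]+k[1])/2-(k[2]+k[3])/2;l=(k[0]+k[3])/2-(k[1]+k[2])/2
print("len",np.linalg.norm(f),"wid",np.linalg.norm(l),"yaw",np.degrees(np.arctan2(f[1],f[0])),np.degrees(np.arctan2(l[1],l[0]))-90)
u=f/np.linalg.norm(f)
for n,s in(("blue",75),("red",25),("bare",-25),("yel",-75)):print(n,(c+u*s/1e3).round(4))
# ring tops check: middle of flange top edge
for n,p,z in(("blue",(290,133),.0755),("red",(255,225),.0885),("yel",(182,418),.0815)):print(n,"flange/band top",back(C,A(*p),z).round(4))
t=back(C,B(738,488),.178);r=back(C,B(699,235),.165);m=back(C,B(720,370),.165)
print("rod",r.round(4),m.round(4),t.round(4))
d=m-r;print(np.degrees(np.arctan2(-d[1],-d[0])), np.degrees(np.arctan2(-(t-r)[1],-(t-r)[0])))
print("scene rod", back(S,D(258,200),.165).round(4),back(S,D(160,160),.165).round(4),"tip",back(S,D(46,112),.18).round(4))
d=back(S,D(258,200),.165)-back(S,D(75,128),.165);print(np.degrees(np.arctan2(d[1],d[0])))
q=[back(C,B(*p),.01) for p in((495,62),(535,318),(745,290))]+[]
print("base",[x.round(4) for x in q])
d=q[0]-q[1];print(np.linalg.norm(d),np.degrees(np.arctan2(d[1],d[0])));d=q[1]-q[2];print(np.linalg.norm(d),np.degrees(np.arctan2(d[1],d[0]))-90)
E
```

```text
rack [0.5105 0.1081 0.024 ]
len 0.23289716282559103 wid 0.08170053575746324 yaw -18.32520916149847 -17.23806035390274
blue [0.5817 0.0845 0.024 ]
red [0.5342 0.1003 0.024 ]
bare [0.4867 0.116  0.024 ]
yel [0.4393 0.1317 0.024 ]
blue flange/band top [0.5882 0.0802 0.0755]
red flange/band top [0.5431 0.0952 0.0885]
yel flange/band top [0.4513 0.1279 0.0815]
rod [ 0.6332 -0.2894  0.165 ] [ 0.572 -0.299  0.165] [ 0.5184 -0.3046  0.178 ]
8.985273186349914 7.54902987826648
scene rod [ 0.6324 -0.287   0.165 ] [ 0.5806 -0.293   0.165 ] tip [ 0.5257 -0.3048  0.18  ]
7.316523254989888
base [array([ 0.7363, -0.2173,  0.01  ]), array([ 0.6079, -0.2383,  0.01  ]), array([ 0.624 , -0.3426,  0.01  ])]
0.13008178886663974 9.281661826954938
0.10561567974705062 8.791714369685678
```

Request:
send_rows:
  moves:
    - {"dx": 4, "dy": -4.1, "twist": -1}
    - {"dx": 4, "dy": -4.1, "twist": -1}
    - {"dx": 4, "dy": -4.1, "twist": -1}
    - {"dx": 4, "dy": -4.1, "twist": -1}
    - {"dx": 4, "dy": -4.1}
    - {"dx": 4, "dy": -4.1}
    - {"dx": 4, "dy": -4.1}
    - {"dx": 4, "dy": -4.1}
  jaw: 1
  newtons: 40

```text
invalid input
```

Request:
send_rows:
  moves:
    - {"dx": 4, "dy": -4.1}
    - {"dx": 4, "dy": -4.1}
    - {"dx": 3, "dy": -3.6}
    - {}
    - {}

```text
invalid input
```

```bash
python3 - <<'E'
from h import *
o=get_obs();i=read_camera("wrist")[:,:,::-1]
print(o["t"],o["tcp_pos"],o["eef_rot"])
np.save("pics/w1.npy",np.r_[o["tcp_pos"],o["eef_rot"]])
cv2.imwrite("pics/w1.png",cv2.resize(i,(800,600),interpolation=cv2.INTER_CUBIC))
E
```

```text
0.2 [0.1326274  0.53345345 0.25280807] [-3.14056111e+00 -1.53396661e-04  2.89778626e+00]
```

View pics/w1.png

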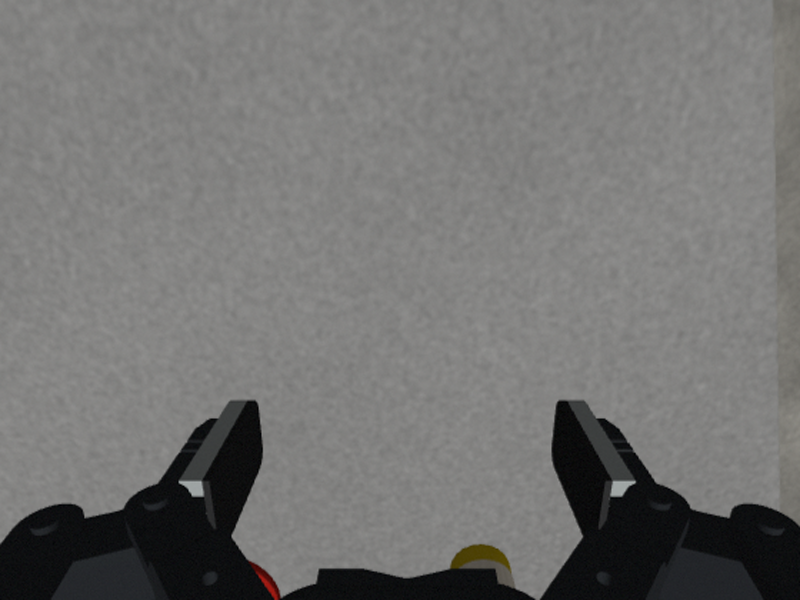

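The wrist view shows only bare table, since the arm has not moved. The pads are at (245,440) and (570,440). I'll resend with every key filled in.

Request:
send_rows:
  moves:
    - {"dx": 4, "dy": -4.1, "dz": 0, "twist": -1}
    - {"dx": 4, "dy": -4.1, "dz": 0, "twist": -1}
    - {"dx": 4, "dy": -4.1, "dz": 0, "twist": -1}
    - {"dx": 4, "dy": -4.1, "dz": 0, "twist": -1}
    - {"dx": 4, "dy": -4.1, "dz": 0, "twist": 0}
    - {"dx": 4, "dy": -4.1, "dz": 0, "twist": 0}
    - {"dx": 4, "dy": -4.1, "dz": 0, "twist": 0}
    - {"dx": 4, "dy": -4.1, "dz": 0, "twist": 0}
  jaw: 1
  newtons: 40

```text
t: 1.25
tcp_pos: [0.4539, 0.2042, 0.2534]
eef_rot: [3.141, 0.0, 2.828]
force: [0.8, 0.8, 0.1]
grip_width: 0.0853
gripper_force: 0.0
```

Request:
send_rows:
  moves:
    - {"dx": 4.1, "dy": -4, "dz": 0, "twist": 0}
    - {"dx": 4.1, "dy": -4, "dz": 0, "twist": 0}
    - {"dx": 4.1, "dy": -3.9, "dz": 0, "twist": 0}
    - {"dx": 0, "dy": 0, "dz": 0, "twist": 0}
    - {"dx": 0, "dy": 0, "dz": 0, "twist": 0}

```text
t: 1.88
tcp_pos: [0.5752, 0.0867, 0.2528]
eef_rot: [-3.141, -0.001, 2.827]
force: [-0.6, 0.1, -0.8]
grip_width: 0.0855
gripper_force: 0.0
```

```bash
python3 - <<'E'
from h import *
o=get_obs();i=read_camera("wrist")[:,:,::-1]
print(o["t"],o["tcp_pos"],o["eef_rot"])
np.save("pics/w2.npy",np.r_[o["tcp_pos"],o["eef_rot"]])
cv2.imwrite("pics/w2.png",cv2.resize(i,(800,600),interpolation=cv2.INTER_CUBIC))
E
```

```text
1.875 [0.57520554 0.08672698 0.25277854] [-3.14141339e+00 -1.49418106e-03  2.82747816e+00]
```

View pics/w2.png

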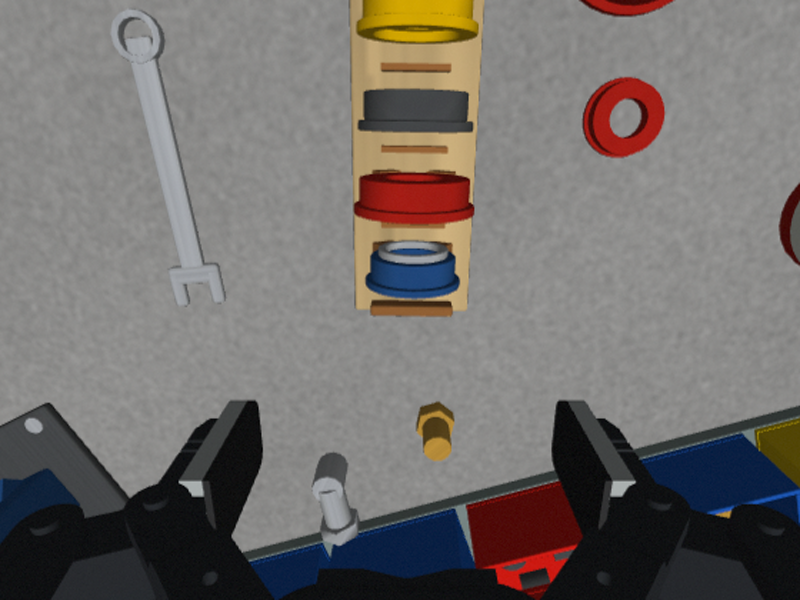

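Close view: blue's flange spans (366..460, 276), red's (354..474, 208), bare's (358..473, 125) and yellow's (357..479, 25). Blue is nearest the gripper and the fingers are clear of everything.

```bash
cat > m.py <<'E'
from h import *
w=np.load("pics/w2.npy");C=cam("wrist",dict(tcp_pos=w[:3],eef_rot=w[3:]))
p=lambda u,v,z:back(C,(u*.7,v*.7),z)
M={}
for n,a,b,v,z,d in(("blue",366,460,278,.044,.063),("red",354,474,208,.051,.075),("bare",358,473,125,.047,.069),("yel",357,479,25,.047,.069)):
    l,r=p(a,v,z),p(b,v,z);m=(l+r)/2;M[n]=m;print(n,m.round(4),"dia",np.linalg.norm(r-l).round(4),"yaw",np.degrees(np.arctan2(*(r-l)[1::-1])).round(1))
l,r=p(357,309,.024),p(468,309,.024);print("end",((l+r)/2).round(4),np.linalg.norm(r-l))
for a,b in(("blue","yel"),("red","yel"),("blue","bare")):
    d=M[a]-M[b];print(a,b,np.linalg.norm(d[:2]),np.degrees(np.arctan2(d[1],d[0])))
E
python3 m.py
```

```text
blue [0.5915 0.0852 0.044 ] dia 0.0629 yaw 72.1
red [0.546  0.1002 0.051 ] dia 0.0751 yaw 72.1
bare [0.4994 0.1161 0.047 ] dia 0.0692 yaw 72.1
yel [0.4485 0.1337 0.047 ] dia 0.0693 yaw 72.1
end [0.6196 0.0761 0.024 ] 0.08043870686054343
blue yel 0.1509947416393416 -18.7302156221662
red yel 0.10310824011335147 -18.922401137811608
blue bare 0.09712570388022407 -18.53315295929271
```

Request:
send_rows:
  moves:
    - {"dx": 0.3, "dy": 0.33, "dz": -4, "twist": -0.7}
    - {"dx": 0, "dy": 0, "dz": -5, "twist": 0}
    - {"dx": 0, "dy": 0, "dz": -5, "twist": 0}
    - {"dx": 0, "dy": 0, "dz": -4, "twist": 0}
    - {"dx": 0, "dy": 0, "dz": -2.6, "twist": 0}
    - {"dx": 0, "dy": 0, "dz": 0, "twist": 0}

```text
t: 2.68
tcp_pos: [0.576, 0.0913, 0.0457]
eef_rot: [-3.14, -0.004, 2.818]
force: [-0.3, -0.2, -0.8]
grip_width: 0.0854
gripper_force: 0.0
```

Request:
send_rows:
  moves:
    - {"dx": 0, "dy": 0, "dz": 0, "twist": 0}
    - {"dx": 0, "dy": 0, "dz": 0, "twist": 0}
    - {"dx": 0, "dy": 0, "dz": 0, "twist": 0}
    - {"dx": 0, "dy": 0, "dz": 0, "twist": 0}
  jaw: -1
  newtons: 40

```text
t: 3.18
tcp_pos: [0.5797, 0.0892, 0.0494]
eef_rot: [-3.14, 0.003, 2.815]
force: [-2.1, -2.2, 4.8]
grip_width: 0.0543
gripper_force: 42.5
```

Request:
send_rows:
  moves:
    - {"dx": 0, "dy": 0, "dz": 0, "twist": 0}
    - {"dx": 0, "dy": 0, "dz": 1, "twist": 0}
    - {"dx": 0, "dy": 0, "dz": 3, "twist": 0}
    - {"dx": 0, "dy": 0, "dz": 4, "twist": 0}
    - {"dx": 0, "dy": 0, "dz": 0, "twist": 0}
    - {"dx": 0, "dy": 0, "dz": 0, "twist": 0}

```text
t: 3.92
tcp_pos: [0.5786, 0.0902, 0.1275]
eef_rot: [3.141, 0.0, 2.816]
force: [-0.7, -0.0, -2.2]
grip_width: 0.0543
gripper_force: 43.0
```

```bash
python3 - <<'E'
from h import *
o=get_obs();i=read_camera("wrist")[:,:,::-1]
print(o)
np.save("pics/w3.npy",np.r_[o["tcp_pos"],o["eef_rot"]])
cv2.imwrite("pics/w3.png",cv2.resize(i[140:],(800,400),interpolation=cv2.INTER_CUBIC))
E
```

```text
{'t': 3.925, 'joint_pos': array([ 2.85326848e-02,  4.99616979e-01, -2.69818222e-01,  8.00944944e-01,
        2.01726328e-04,  3.54223215e-01]), 'dq': array([ 0.00063149,  0.02315994, -0.02052479, -0.00196302, -0.00014476,
       -0.00026344]), 'joint_efforts': array([-2.26937562e-03, -5.23821545e+01,  2.45851225e+01, -8.16742145e-02,
       -3.53864689e-04,  2.41974658e-05]), 'tcp_pos': array([0.57860147, 0.09020033, 0.12749805]), 'eef_rot': array([3.14125909e+00, 3.20372097e-04, 2.81590211e+00]), 'force': array([-0.74393834, -0.0050994 , -2.20175815]), 'moment': array([-0.00629813,  0.07520245, -0.06410276]), 'gripper_force': 42.97601486342501, 'grip_width': 0.05430587897272363}
```

View pics/w3.png

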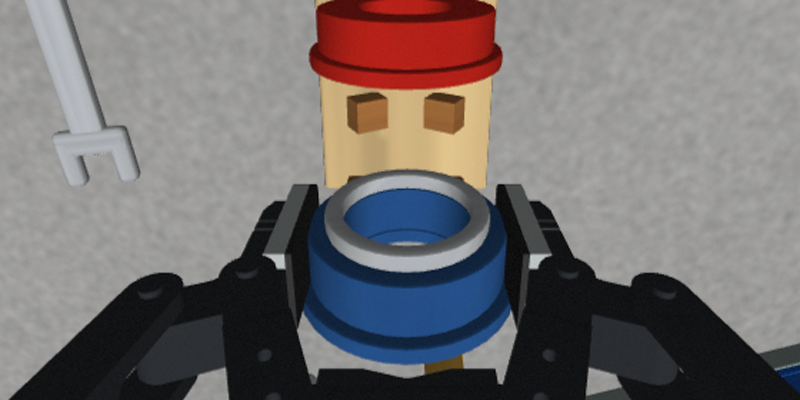

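The blue ring is held squarely between the pads, with its nose ellipse at (407,221). Its axis is about 3 mm below the TCP and its origin about 8–10 mm behind it. Next I go above the hook to look down the rod.

Request:
send_rows:
  moves:
    - {"dx": 0, "dy": -2, "dz": 5, "twist": 0}
    - {"dx": 0.9, "dy": -5, "dz": 3, "twist": 4}
    - {"dx": 0.9, "dy": -5, "dz": 3, "twist": 4}
    - {"dx": 0.9, "dy": -5.1, "dz": 2, "twist": 4}
    - {"dx": 0.9, "dy": -5.1, "dz": 2, "twist": 4}
    - {"dx": 1, "dy": -5.1, "dz": 0, "twist": 4}
    - {"dx": 1, "dy": -5.1, "dz": 0, "twist": 4}
    - {"dx": 1, "dy": -5.1, "dz": 0, "twist": 3.2}

```text
t: 4.97
tcp_pos: [0.6444, -0.2863, 0.2753]
eef_rot: [3.14, -0.002, -2.991]
force: [0.6, -0.4, -0.7]
grip_width: 0.0539
gripper_force: 43.5
```

Request:
send_rows:
  moves:
    - {"dx": 0, "dy": 0, "dz": 0, "twist": 0}
    - {"dx": 0, "dy": 0, "dz": 0, "twist": 0}
    - {"dx": 0, "dy": 0, "dz": 0, "twist": 0}

```text
t: 5.35
tcp_pos: [0.6446, -0.2835, 0.2768]
eef_rot: [3.141, -0.001, -2.991]
force: [-0.5, -1.8, -1.4]
grip_width: 0.0543
gripper_force: 43.6
```

```bash
python3 - <<'E'
from h import *
o=get_obs();i=read_camera("wrist")[:,:,::-1]
print(o["tcp_pos"],np.degrees(o["eef_rot"]),o["force"],o["grip_width"])
np.save("pics/w4.npy",np.r_[o["tcp_pos"],o["eef_rot"]])
cv2.imwrite("pics/w4.png",cv2.resize(i,(800,600),interpolation=cv2.INTER_CUBIC))
E
```

```text
[ 0.64456799 -0.28345365  0.27677191] [ 1.79937740e+02 -5.66931782e-02 -1.71394462e+02] [-0.47744921 -1.83564229 -1.35544089] 0.05431681968054076
```

View pics/w4.png

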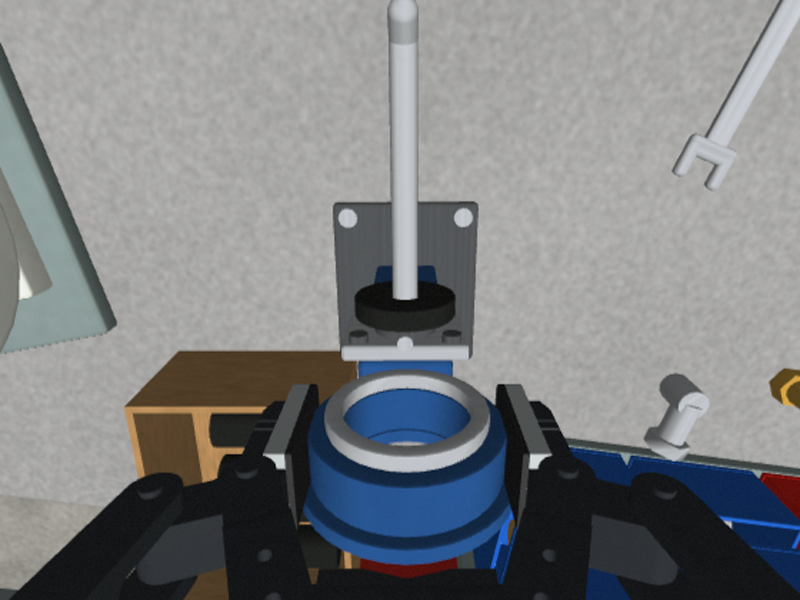

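The rod's centreline runs from (403.5,44) to (405.5,295). The bumper ellipse is (355..456, 303), the tip's top is at (402,8), and the post cap is just behind.

```bash
cat > m4.py <<'E'
from h import *
w=np.load("pics/w4.npy");C=cam("wrist",dict(tcp_pos=w[:3],eef_rot=w[3:]))
p=lambda u,v,z:back(C,(u*.7,v*.7),z)
a,b=p(403.5,44,.165),p(405.5,295,.165);print(a,b,np.linalg.norm(a-b))
d=(b-a)[:2];d/=np.linalg.norm(d);yaw=np.degrees(np.arctan2(d[1],d[0]));print("yaw",yaw,"tool",180+np.degrees(w[5]))
print("rodwidth",np.linalg.norm(p(389,60,.165)-p(418,60,.165)))
l,r=p(355,303,.165),p(456,303,.165);print("bumper",(l+r)/2,np.linalg.norm(l-r))
print("tip top",p(402,8,.179))
tip=a[:2]-d*.008;print("tip",tip,"root",tip+d*.138)
n=np.array([-d[1],d[0]])
print("tcp lateral from rod line",(w[:2]-a[:2])@n,"along from tip",(w[:2]-tip)@d)
E
python3 m4.py
```

```text
[ 0.53236383 -0.3025512   0.165     ] [ 0.63944211 -0.28540651  0.165     ] 0.10844214200045063
yaw 9.096627821473742 tool 8.605538198102437
rodwidth 0.011970093342481372
bumper [ 0.64345533 -0.28479213  0.165     ] 0.04852160980133359
tip top [ 0.52205152 -0.30461718  0.179     ]
tip [ 0.52446445 -0.303816  ] root [ 0.66072884 -0.28199821]
tcp lateral from rod line 0.001117898795390793 along from tip 0.12181230474881197
```

Request:
send_rows:
  moves:
    - {"dx": -5.5, "dy": -0.9, "dz": 0, "twist": 0.5}
    - {"dx": -5.5, "dy": -0.9, "dz": 0, "twist": 0}
    - {"dx": -5.45, "dy": -0.95, "dz": 0, "twist": 0}
    - {"dx": 0, "dy": 0, "dz": -5, "twist": 0}
    - {"dx": 0, "dy": 0, "dz": -4, "twist": 0}
    - {"dx": 0, "dy": 0, "dz": -1.3, "twist": 0}
    - {"dx": 0, "dy": 0, "dz": 0, "twist": 0}
    - {"dx": 0, "dy": 0, "dz": 0, "twist": 0}

```text
t: 6.4
tcp_pos: [0.4815, -0.3129, 0.176]
eef_rot: [-3.139, 0.002, -2.983]
force: [0.8, 0.5, -1.4]
grip_width: 0.054
gripper_force: 43.6
```

```bash
cat > s.py <<'E'
from h import *
a=np.array([ 0.53236,-0.30255]);d=np.array([.98742,.15810]);n=np.array([-d[1],d[0]]);tip=a-d*.008
o=get_obs();q=o["tcp_pos"][:2]-tip
print("t",o["t"],"s",(q@d*1e3).round(1),"lat",(q@n*1e3).round(1),"z",(o["tcp_pos"][2]*1e3).round(1),"yaw",(180+np.degrees(o["eef_rot"][2])).round(2)%360,"F along/lat/z",(o["force"][:2]@d).round(1),(o["force"][:2]@n).round(1),o["force"][2].round(1),"w",o["grip_width"].round(4))
E
python3 s.py
```

```text
Traceback (most recent call last):
  File "s.py", line 4, in <module>
    print("t",o["t"],"s",(q@d*1e3).round(1),"lat",(q@n*1e3).round(1),"z",(o["tcp_pos"][2]*1e3).round(1),"yaw",(180+np.degrees(o["eef_rot"][2])).round(2)%360,"F along/lat/z",(o["force"][:2]@d).round(1),(o["force"][:2]@n).round(1),o["force"][2].round(1),"w",o["grip_width"].round(4))
                                                                                                                                                                                                                                                                ^^^^^^^^^^^^^^^^^^^^^
AttributeError: 'float' object has no attribute 'round'
```

Request:
send_rows:
  moves:
    - {"dx": 0.97, "dy": 0.26, "dz": 0, "twist": 0}
    - {"dx": 0.99, "dy": 0.16, "dz": 0, "twist": 0}
    - {"dx": 0.99, "dy": 0.16, "dz": 0, "twist": 0}
    - {"dx": 0.99, "dy": 0.16, "dz": 0, "twist": 0}
    - {"dx": 0.99, "dy": 0.16, "dz": 0, "twist": 0}

```text
t: 7.02
tcp_pos: [0.5303, -0.3033, 0.1741]
eef_rot: [3.141, -0.0, -2.984]
force: [-0.0, -0.1, -2.0]
grip_width: 0.0541
gripper_force: 43.6
```

```bash
sed -i 's/o\["grip_width"\].round(4)/round(o["grip_width"],4)/' s.py; python3 s.py
```

```text
t 7.025 s 5.9 lat -0.4 z 174.1 yaw 9.04 F along/lat/z -0.0 -0.1 -2.0 w 0.0541
```

Request:
send_rows:
  moves:
    - {"dx": 0.99, "dy": 0.16, "dz": 0, "twist": 0}
    - {"dx": 0.99, "dy": 0.16, "dz": 0, "twist": 0}
    - {"dx": 0.99, "dy": 0.16, "dz": 0, "twist": 0}
    - {"dx": 0, "dy": 0, "dz": -0.7, "twist": 0}
    - {"dx": 0, "dy": 0, "dz": -0.6, "twist": 0}
    - {"dx": 0, "dy": 0, "dz": 0, "twist": 0}
    - {"dx": 0, "dy": 0, "dz": -0.2, "twist": 0}
    - {"dx": 0, "dy": 0, "dz": 0, "twist": 0}

```text
t: 8.02
tcp_pos: [0.5591, -0.2987, 0.1593]
eef_rot: [-3.142, 0.0, -2.984]
force: [0.3, 0.9, -2.3]
grip_width: 0.0538
gripper_force: 43.6
```

```bash
python3 s.py
```

```text
t 8.025 s 35.0 lat -0.5 z 159.3 yaw 9.01 F along/lat/z 0.4 0.8 -2.3 w 0.0538
```

Still only the ring's weight on the wrist. I'll lower in small steps until it rests on the rod.

Request:
send_rows:
  moves:
    - {"dx": 0, "dy": 0, "dz": -0.15, "twist": 0}
    - {"dx": 0, "dy": 0, "dz": 0, "twist": 0}

```text
t: 8.28
tcp_pos: [0.5594, -0.2988, 0.1586]
eef_rot: [-3.141, 0.001, -2.984]
force: [-1.7, 0.7, 3.4]
grip_width: 0.0539
gripper_force: 44.0
```

Request:
send_rows:
  moves:
    - {"dx": 0, "dy": 0, "dz": -0.15, "twist": 0}
    - {"dx": 0, "dy": 0, "dz": 0, "twist": 0}

```text
t: 8.52
tcp_pos: [0.5595, -0.2989, 0.1585]
eef_rot: [-3.14, 0.001, -2.984]
force: [-4.4, 3.2, 11.7]
grip_width: 0.0538
gripper_force: 45.0
```

Request:
send_rows:
  moves:
    - {"dx": 0, "dy": 0, "dz": -0.1, "twist": 0}
    - {"dx": 0, "dy": 0, "dz": 0, "twist": 0}

```text
t: 8.78
tcp_pos: [0.5596, -0.2989, 0.1585]
eef_rot: [-3.14, 0.002, -2.984]
force: [-5.8, 3.1, 17.5]
grip_width: 0.0542
gripper_force: 45.7
```

Request:
send_rows:
  moves:
    - {"dx": 0, "dy": 0, "dz": 0.25, "twist": 0}
    - {"dx": 0.99, "dy": 0.16, "dz": 0, "twist": 0}
    - {"dx": 0.99, "dy": 0.16, "dz": 0, "twist": 0}
    - {"dx": 0, "dy": 0, "dz": 0, "twist": 0}

```text
t: 9.28
tcp_pos: [0.5807, -0.296, 0.1586]
eef_rot: [-3.14, 0.002, -2.984]
force: [-0.5, -0.3, 4.4]
grip_width: 0.0542
gripper_force: 44.3
```

```bash
python3 s.py
```

```text
t 9.275 s 56.7 lat -1.1 z 158.6 yaw 9.05 F along/lat/z -0.5 -0.2 4.4 w 0.0542
```

Request:
send_rows:
  moves:
    - {"dx": 0.99, "dy": 0.16, "dz": 0, "twist": 0}
    - {"dx": 0.99, "dy": 0.17, "dz": 0, "twist": 0}
    - {"dx": 0.79, "dy": 0.14, "dz": 0, "twist": 0}
    - {"dx": 0.4, "dy": 0.06, "dz": 0, "twist": 0}

```text
t: 9.78
tcp_pos: [0.6111, -0.2908, 0.1586]
eef_rot: [-3.14, -0.001, -2.984]
force: [-6.3, -1.3, 7.6]
grip_width: 0.0541
gripper_force: 44.6
```

Request:
send_rows:
  moves:
    - {"dx": 0.2, "dy": 0.03, "dz": 0, "twist": 0}
    - {"dx": 0.2, "dy": 0.03, "dz": 0, "twist": 0}

```text
t: 10.02
tcp_pos: [0.6148, -0.2903, 0.1586]
eef_rot: [-3.14, -0.001, -2.984]
force: [-5.0, -0.2, 7.5]
grip_width: 0.0543
gripper_force: 44.5
```

Request:
send_rows:
  moves:
    - {"dx": 0.2, "dy": 0.03, "dz": 0, "twist": 0}
    - {"dx": 0.2, "dy": 0.03, "dz": 0, "twist": 0}

```text
t: 10.28
tcp_pos: [0.6188, -0.2897, 0.1586]
eef_rot: [-3.14, -0.001, -2.984]
force: [-4.7, -1.0, 6.9]
grip_width: 0.0538
gripper_force: 44.5
```

```bash
python3 s.py
```

```text
t 10.275 s 95.4 lat -1.0 z 158.6 yaw 9.0 F along/lat/z -4.8 -0.2 6.9 w 0.0538
```

Request:
send_rows:
  moves:
    - {"dx": 0.2, "dy": 0.03, "dz": 0, "twist": 0}
    - {"dx": 0, "dy": 0, "dz": 0, "twist": 0}

```text
t: 10.52
tcp_pos: [0.6211, -0.2893, 0.1586]
eef_rot: [-3.14, -0.0, -2.984]
force: [-3.7, -0.2, 7.3]
grip_width: 0.0542
gripper_force: 44.3
```

Request:
send_rows:
  moves:
    - {"dx": 0.2, "dy": 0.03, "dz": 0, "twist": 0}
    - {"dx": 0, "dy": 0, "dz": 0, "twist": 0}

```text
t: 10.78
tcp_pos: [0.623, -0.2891, 0.1586]
eef_rot: [-3.14, -0.0, -2.984]
force: [-3.7, -0.9, 7.0]
grip_width: 0.0543
gripper_force: 44.3
```

Request:
send_rows:
  moves:
    - {"dx": 0.2, "dy": 0.03, "dz": 0, "twist": 0}
    - {"dx": 0, "dy": 0, "dz": 0, "twist": 0}

```text
t: 11.02
tcp_pos: [0.6239, -0.2889, 0.1586]
eef_rot: [-3.14, -0.003, -2.985]
force: [-6.0, -0.7, 8.5]
grip_width: 0.0539
gripper_force: 45.3
```

Request:
send_rows:
  moves:
    - {"dx": 0.2, "dy": 0.03, "dz": 0, "twist": 0}
    - {"dx": 0, "dy": 0, "dz": 0, "twist": 0}

```text
t: 11.28
tcp_pos: [0.6246, -0.2888, 0.1586]
eef_rot: [-3.14, -0.005, -2.985]
force: [-11.2, -1.6, 10.2]
grip_width: 0.0543
gripper_force: 46.6
```

Request:
send_rows:
  moves:
    - {"dx": 0.15, "dy": 0.02, "dz": 0, "twist": 0}
    - {"dx": 0, "dy": 0, "dz": 0, "twist": 0}

```text
t: 11.52
tcp_pos: [0.6252, -0.2887, 0.1586]
eef_rot: [-3.14, -0.007, -2.986]
force: [-14.7, -1.7, 12.9]
grip_width: 0.0546
gripper_force: 47.5
```

Blue is home: contact came at x≈0.6233, and about 10 N net is on the bumper. Unload, let go and lift.

Request:
send_rows:
  moves:
    - {"dx": -0.1, "dy": 0, "dz": 0.15, "twist": 0}
    - {"dx": 0, "dy": 0, "dz": 0, "twist": 0}

```text
t: 11.78
tcp_pos: [0.625, -0.2887, 0.1587]
eef_rot: [-3.14, -0.006, -2.986]
force: [-7.6, -3.0, 4.5]
grip_width: 0.0539
gripper_force: 45.4
```

Request:
send_rows:
  moves:
    - {"dx": 0, "dy": 0, "dz": 0, "twist": 0}
    - {"dx": 0, "dy": 0, "dz": 0, "twist": 0}
    - {"dx": 0, "dy": 0, "dz": 0, "twist": 0}
  jaw: 1

```text
t: 12.15
tcp_pos: [0.6279, -0.2875, 0.1593]
eef_rot: [-3.141, 0.001, -2.984]
force: [0.0, -0.1, -0.0]
grip_width: 0.0853
gripper_force: 0.0
```

Request:
send_rows:
  moves:
    - {"dx": 0, "dy": 0, "dz": 2, "twist": 0}
    - {"dx": 0, "dy": 0, "dz": 5, "twist": 0}
    - {"dx": 0, "dy": 0, "dz": 5, "twist": 0}
    - {"dx": 0, "dy": 0, "dz": 0, "twist": 0}

```text
t: 12.65
tcp_pos: [0.6298, -0.2887, 0.285]
eef_rot: [-3.135, 0.008, -2.984]
force: [-0.1, 0.1, -0.2]
grip_width: 0.0852
gripper_force: 0.0
```

```bash
python3 s.py; python3 - <<'E'
from h import *
o=get_obs();i=read_camera("wrist")[:,:,::-1]
np.save("pics/w5.npy",np.r_[o["tcp_pos"],o["eef_rot"]]);print(np.load("pics/w5.npy"))
cv2.imwrite("pics/w5raw.png",i);cv2.imwrite("pics/w5.png",cv2.resize(i,(800,600),interpolation=cv2.INTER_CUBIC))
E
```

```text
t 12.65 s 106.5 lat -1.7 z 285.0 yaw 9.05 F along/lat/z -0.1 0.2 -0.2 w 0.0852
[ 0.62984787 -0.2886927   0.28500991 -3.13519409  0.00796444 -2.98359178]
```

View pics/w5.png

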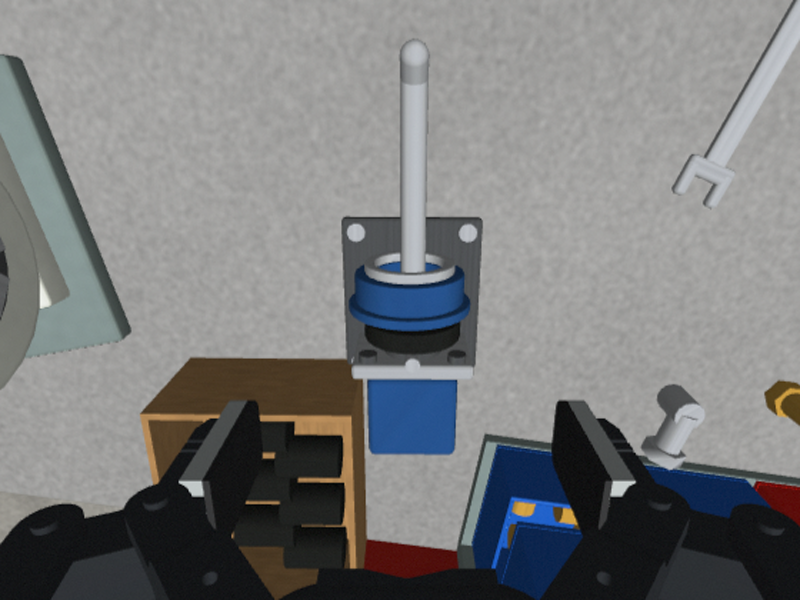

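Blue hangs squarely against the bumper: flange 350..470 centred at 410, rod at 413. Now for the yellow ring.

Request:
send_rows:
  moves:
    - {"dx": -2.4, "dy": 5.3, "dz": 0, "twist": -3.5}
    - {"dx": -2.4, "dy": 5.3, "dz": 0, "twist": -3.5}
    - {"dx": -2.4, "dy": 5.3, "dz": 0, "twist": -3.5}
    - {"dx": -2.4, "dy": 5.3, "dz": 0, "twist": -3.5}
    - {"dx": -2.4, "dy": 5.3, "dz": 0, "twist": -3.5}
    - {"dx": -2.4, "dy": 5.3, "dz": 0, "twist": -3.5}
    - {"dx": -2.4, "dy": 5.3, "dz": 0, "twist": -3.5}
    - {"dx": -2.4, "dy": 5.3, "dz": 0, "twist": -3.2}

```text
t: 13.7
tcp_pos: [0.4336, 0.138, 0.278]
eef_rot: [-3.141, -0.002, 2.814]
force: [0.6, 0.3, -0.3]
grip_width: 0.0852
gripper_force: 0.0
```

Request:
send_rows:
  moves:
    - {"dx": 0, "dy": 0, "dz": -5, "twist": 0}
    - {"dx": 0, "dy": 0, "dz": -5, "twist": 0}
    - {"dx": 0, "dy": 0, "dz": 0, "twist": 0}
    - {"dx": 0, "dy": 0, "dz": 0, "twist": 0}

```text
t: 14.2
tcp_pos: [0.4357, 0.1364, 0.18]
eef_rot: [3.142, 0.0, 2.816]
force: [0.9, 0.3, 0.1]
grip_width: 0.0856
gripper_force: 0.0
```

Request:
send_rows:
  moves:
    - {"dx": 0, "dy": 0.1, "dz": -5, "twist": 0}
    - {"dx": 0, "dy": 0, "dz": -4, "twist": 0}
    - {"dx": 0, "dy": 0, "dz": -2.5, "twist": 0}
    - {"dx": 0, "dy": 0, "dz": -1.2, "twist": 0}
    - {"dx": 0, "dy": 0, "dz": 0, "twist": 0}

```text
t: 14.82
tcp_pos: [0.4362, 0.1374, 0.053]
eef_rot: [3.141, 0.001, 2.815]
force: [0.1, 0.3, -0.5]
grip_width: 0.0857
gripper_force: 0.0
```

Request:
send_rows:
  moves:
    - {"dx": 0, "dy": 0, "dz": 0, "twist": 0}
    - {"dx": 0, "dy": 0, "dz": 0, "twist": 0}
    - {"dx": 0, "dy": 0, "dz": 0, "twist": 0}
    - {"dx": 0, "dy": 0, "dz": 0, "twist": 0}
  jaw: -1

```text
t: 15.32
tcp_pos: [0.4366, 0.138, 0.0538]
eef_rot: [3.139, 0.002, 2.816]
force: [-0.3, 1.0, 5.2]
grip_width: 0.0601
gripper_force: 42.4
```

Request:
send_rows:
  moves:
    - {"dx": 0, "dy": 0, "dz": 1, "twist": 0}
    - {"dx": 0, "dy": 0, "dz": 3, "twist": 0}
    - {"dx": 0, "dy": 0, "dz": 4, "twist": 0}
    - {"dx": 0, "dy": 0, "dz": 0, "twist": 0}
    - {"dx": 0, "dy": 0, "dz": 0, "twist": 0}

```text
t: 15.95
tcp_pos: [0.4348, 0.1374, 0.1321]
eef_rot: [-3.141, -0.0, 2.816]
force: [0.2, 0.3, -2.8]
grip_width: 0.0601
gripper_force: 44.8
```

```bash
python3 - <<'E'
from h import *
o=get_obs();i=read_camera("wrist")[:,:,::-1]
cv2.imwrite("pics/w6raw.png",i)
print(o["t"],o["tcp_pos"],o["eef_rot"],o["grip_width"])
h=cv2.cvtColor(i,cv2.COLOR_BGR2HSV)
y=cv2.inRange(h,(20,150,60),(35,255,255));n,l,s,c=cv2.connectedComponentsWithStats(y);k=s[1:,4].argmax()+1;print("yellow",s[k],c[k])
g=((h[:,:,1]<40)&(h[:,:,2]>110)).astype(np.uint8)
x0,y0,w,hh,_=s[k];sub=g[max(0,y0-40):y0+hh,x0:x0+w]
for r in range(0,sub.shape[0],6):
    q=np.where(sub[r])[0];print(max(0,y0-40)+r,(q.min()+x0,q.max()+x0,len(q)) if len(q) else None)
E
```

```text
15.95 [0.43484249 0.13738171 0.13214452] [-3.14146397e+00 -7.20490854e-05  2.81575712e+00] 0.06014396600071967
yellow [  204   277   162   127 11379] [284.43536339 355.20880569]
237 (np.int64(204), np.int64(365), 48)
243 (np.int64(204), np.int64(365), 49)
249 (np.int64(204), np.int64(365), 49)
255 (np.int64(204), np.int64(365), 49)
261 (np.int64(204), np.int64(365), 75)
267 (np.int64(204), np.int64(365), 114)
273 (np.int64(215), np.int64(354), 55)
279 (np.int64(216), np.int64(353), 12)
285 None
291 None
297 (np.int64(347), np.int64(348), 2)
303 (np.int64(224), np.int64(347), 8)
309 (np.int64(225), np.int64(344), 20)
315 (np.int64(230), np.int64(339), 36)
321 (np.int64(238), np.int64(332), 86)
327 (np.int64(250), np.int64(320), 71)
333 None
339 None
345 None
351 None
357 None
363 (np.int64(204), np.int64(365), 3)
369 (np.int64(204), np.int64(365), 10)
375 (np.int64(204), np.int64(365), 18)
381 (np.int64(204), np.int64(365), 30)
387 (np.int64(206), np.int64(363), 40)
393 (np.int64(208), np.int64(361), 48)
399 (np.int64(210), np.int64(359), 26)
```

Request:
send_rows:
  moves:
    - {"dx": 0, "dy": -5.6, "dz": 1.4, "twist": 3.5}
    - {"dx": 0.5, "dy": -5.6, "dz": 1, "twist": 3.5}
    - {"dx": 0.5, "dy": -5.6, "dz": 1, "twist": 3.5}
    - {"dx": 0.5, "dy": -5.6, "dz": 1, "twist": 3.5}
    - {"dx": 0.5, "dy": -5.6, "dz": 0, "twist": 3.5}
    - {"dx": 0.5, "dy": -5.6, "dz": 0, "twist": 3.5}
    - {"dx": 0.6, "dy": -5.7, "dz": 0, "twist": 3.5}
    - {"dx": 0.6, "dy": -5.7, "dz": 0, "twist": 3.3}

```text
t: 17.0
tcp_pos: [0.4713, -0.3138, 0.1744]
eef_rot: [3.139, -0.002, -2.981]
force: [0.6, 1.2, -1.7]
grip_width: 0.0601
gripper_force: 45.0
```

Request:
send_rows:
  moves:
    - {"dx": 0, "dy": 0, "dz": 0, "twist": 0}
    - {"dx": 0, "dy": 0, "dz": 0, "twist": 0}
    - {"dx": 0, "dy": 0, "dz": 0, "twist": 0}

```text
t: 17.38
tcp_pos: [0.4717, -0.3109, 0.1754]
eef_rot: [3.14, -0.001, -2.981]
force: [-0.2, -0.2, -2.0]
grip_width: 0.06
gripper_force: 45.2
```

```bash
python3 s.py
```

```text
t 17.375 s -53.2 lat 1.3 z 175.4 yaw 9.2 F along/lat/z -0.2 -0.2 -2.0 w 0.06
```

Request:
send_rows:
  moves:
    - {"dx": 1.2, "dy": 0.1, "dz": 0, "twist": -0.1}
    - {"dx": 1.19, "dy": 0.19, "dz": 0, "twist": 0}
    - {"dx": 1.19, "dy": 0.19, "dz": 0, "twist": 0}
    - {"dx": 0, "dy": 0, "dz": 0, "twist": 0}

```text
t: 17.88
tcp_pos: [0.5093, -0.3074, 0.1762]
eef_rot: [-3.141, 0.0, -2.982]
force: [0.1, 0.1, -2.3]
grip_width: 0.0599
gripper_force: 45.2
```

```bash
python3 s.py
```

```text
t 17.875 s -15.5 lat -1.1 z 176.2 yaw 9.12 F along/lat/z 0.1 0.1 -2.3 w 0.0599
```

Request:
send_rows:
  moves:
    - {"dx": 1.19, "dy": 0.19, "dz": 0, "twist": 0}
    - {"dx": 1.19, "dy": 0.19, "dz": 0, "twist": 0}

```text
t: 18.12
tcp_pos: [0.5325, -0.304, 0.1763]
eef_rot: [-3.142, 0.0, -2.984]
force: [0.3, 0.0, -3.0]
grip_width: 0.0597
gripper_force: 45.2
```

Request:
send_rows:
  moves:
    - {"dx": 1.19, "dy": 0.19, "dz": 0, "twist": 0}
    - {"dx": 1.19, "dy": 0.19, "dz": 0, "twist": 0}
    - {"dx": 0, "dy": 0, "dz": 0, "twist": 0}

```text
t: 18.5
tcp_pos: [0.5566, -0.2999, 0.1761]
eef_rot: [-3.141, 0.0, -2.983]
force: [-0.6, 0.4, -2.7]
grip_width: 0.0602
gripper_force: 45.2
```

```bash
python3 s.py
```

```text
t 18.5 s 32.4 lat -1.2 z 176.1 yaw 9.09 F along/lat/z -0.5 0.5 -2.7 w 0.0602
```

Request:
send_rows:
  moves:
    - {"dx": 0, "dy": 0, "dz": -0.8, "twist": 0}
    - {"dx": 0, "dy": 0, "dz": -0.6, "twist": 0}
    - {"dx": 0, "dy": 0, "dz": -0.2, "twist": 0}
    - {"dx": 0, "dy": 0, "dz": 0, "twist": 0}

```text
t: 19.0
tcp_pos: [0.5554, -0.3002, 0.1602]
eef_rot: [3.141, -0.0, -2.984]
force: [-0.0, -0.0, -2.5]
grip_width: 0.06
gripper_force: 45.2
```

Request:
send_rows:
  moves:
    - {"dx": 0, "dy": 0, "dz": -0.1, "twist": 0}
    - {"dx": 0, "dy": 0, "dz": 0, "twist": 0}

```text
t: 19.25
tcp_pos: [0.5558, -0.3004, 0.1597]
eef_rot: [-3.141, 0.0, -2.984]
force: [-0.8, -0.7, 0.5]
grip_width: 0.0602
gripper_force: 45.4
```

Request:
send_rows:
  moves:
    - {"dx": 0.99, "dy": 0.16, "dz": -0.03, "twist": 0}
    - {"dx": 0.99, "dy": 0.16, "dz": 0, "twist": 0}
    - {"dx": 0.99, "dy": 0.16, "dz": 0, "twist": 0}
    - {"dx": 0.4, "dy": 0.06, "dz": 0, "twist": 0}
    - {"dx": 0, "dy": 0, "dz": 0, "twist": 0}

```text
t: 19.88
tcp_pos: [0.5908, -0.2948, 0.1596]
eef_rot: [-3.141, 0.002, -2.983]
force: [-1.3, -0.5, 5.1]
grip_width: 0.0598
gripper_force: 46.0
```

```bash
python3 s.py
```

```text
t 19.875 s 66.9 lat -1.6 z 159.6 yaw 9.07 F along/lat/z -1.4 -0.3 5.1 w 0.0598
```

Request:
send_rows:
  moves:
    - {"dx": 0.2, "dy": 0.03, "dz": 0, "twist": 0}
    - {"dx": 0.2, "dy": 0.03, "dz": 0, "twist": 0}

```text
t: 20.12
tcp_pos: [0.5935, -0.2944, 0.1595]
eef_rot: [-3.141, -0.001, -2.984]
force: [-4.0, -1.2, 7.6]
grip_width: 0.0597
gripper_force: 46.2
```

Request:
send_rows:
  moves:
    - {"dx": 0.2, "dy": 0.03, "dz": 0, "twist": 0}
    - {"dx": 0.2, "dy": 0.03, "dz": 0, "twist": 0}

```text
t: 20.38
tcp_pos: [0.5975, -0.2938, 0.1596]
eef_rot: [-3.141, -0.0, -2.984]
force: [-4.7, -1.0, 6.8]
grip_width: 0.0603
gripper_force: 46.2
```

Request:
send_rows:
  moves:
    - {"dx": 0.2, "dy": 0.03, "dz": 0, "twist": 0}
    - {"dx": 0, "dy": 0, "dz": 0, "twist": 0}

```text
t: 20.62
tcp_pos: [0.5998, -0.2934, 0.1596]
eef_rot: [-3.141, 0.0, -2.984]
force: [-3.3, -1.3, 6.1]
grip_width: 0.0599
gripper_force: 46.1
```

Request:
send_rows:
  moves:
    - {"dx": 0.2, "dy": 0.03, "dz": 0, "twist": 0}
    - {"dx": 0, "dy": 0, "dz": 0, "twist": 0}

```text
t: 20.88
tcp_pos: [0.6018, -0.2931, 0.1596]
eef_rot: [-3.141, 0.0, -2.984]
force: [-3.1, -1.7, 5.7]
grip_width: 0.0605
gripper_force: 46.1
```

Request:
send_rows:
  moves:
    - {"dx": 0.2, "dy": 0.03, "dz": 0, "twist": 0}
    - {"dx": 0, "dy": 0, "dz": 0, "twist": 0}

```text
t: 21.12
tcp_pos: [0.6024, -0.2931, 0.1595]
eef_rot: [-3.141, -0.003, -2.984]
force: [-7.8, -0.8, 7.5]
grip_width: 0.0601
gripper_force: 46.4
```

Request:
send_rows:
  moves:
    - {"dx": 0.2, "dy": 0.03, "dz": 0.03, "twist": 0}
    - {"dx": 0, "dy": 0, "dz": 0, "twist": 0}

```text
t: 21.38
tcp_pos: [0.6032, -0.2929, 0.1595]
eef_rot: [-3.141, -0.005, -2.985]
force: [-11.3, -1.7, 8.7]
grip_width: 0.06
gripper_force: 46.5
```

Request:
send_rows:
  moves:
    - {"dx": 0.15, "dy": 0.02, "dz": 0.03, "twist": 0}
    - {"dx": 0, "dy": 0, "dz": 0, "twist": 0}

```text
t: 21.62
tcp_pos: [0.6037, -0.2928, 0.1595]
eef_rot: [-3.141, -0.007, -2.985]
force: [-13.1, -2.0, 8.6]
grip_width: 0.06
gripper_force: 46.5
```

Request:
send_rows:
  moves:
    - {"dx": 0.1, "dy": 0.02, "dz": 0.02, "twist": 0}
    - {"dx": 0, "dy": 0, "dz": 0, "twist": 0}

```text
t: 21.88
tcp_pos: [0.6041, -0.2927, 0.1596]
eef_rot: [-3.141, -0.009, -2.985]
force: [-15.4, -1.4, 9.2]
grip_width: 0.0603
gripper_force: 46.5
```

Request:
send_rows:
  moves:
    - {"dx": -0.1, "dy": 0, "dz": 0.1, "twist": 0}
    - {"dx": 0, "dy": 0, "dz": 0, "twist": 0}

```text
t: 22.12
tcp_pos: [0.604, -0.2927, 0.1596]
eef_rot: [-3.141, -0.007, -2.985]
force: [-10.9, -3.3, 2.8]
grip_width: 0.0606
gripper_force: 45.8
```

Request:
send_rows:
  moves:
    - {"dx": 0, "dy": 0, "dz": 0, "twist": 0}
    - {"dx": 0, "dy": 0, "dz": 0, "twist": 0}
    - {"dx": 0, "dy": 0, "dz": 0, "twist": 0}
  jaw: 1

```text
t: 22.5
tcp_pos: [0.6078, -0.2918, 0.1608]
eef_rot: [-3.141, 0.001, -2.983]
force: [-0.8, 0.7, -0.2]
grip_width: 0.0855
gripper_force: 0.0
```

Request:
send_rows:
  moves:
    - {"dx": 0, "dy": 0, "dz": 2, "twist": 0}
    - {"dx": 0, "dy": 0, "dz": 5, "twist": 0}
    - {"dx": 0, "dy": 0, "dz": 5, "twist": 0}
    - {"dx": 0, "dy": 0, "dz": 0, "twist": 0}
    - {"dx": 0, "dy": 0, "dz": 0, "twist": 0}

```text
t: 23.12
tcp_pos: [0.6071, -0.2917, 0.2805]
eef_rot: [-3.142, 0.0, -2.984]
force: [0.3, -0.2, 0.4]
grip_width: 0.0857
gripper_force: 0.0
```

```bash
python3 s.py; python3 - <<'E'
from h import *
i=read_camera("wrist")[:,:,::-1];print(get_obs()["tcp_pos"])
cv2.imwrite("pics/w7.png",cv2.resize(i[0:290,190:390],(552,800) if 0 else (414,600),interpolation=cv2.INTER_CUBIC))
E
```

```text
t 23.125 s 83.5 lat -1.1 z 280.5 yaw 9.05 F along/lat/z 0.3 -0.2 0.4 w 0.0857
[ 0.60658547 -0.29150949  0.279514  ]
```

View pics/w7.png

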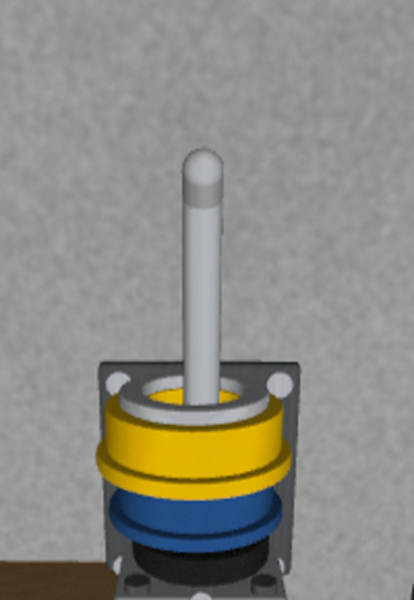

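Yellow is nested flush over blue, and both are about 2–3 mm left of the rod line, inside the ±5 mm limit. Now red, from the rack.

Request:
send_rows:
  moves:
    - {"dx": -1, "dy": 5.6, "dz": 0, "twist": -4}
    - {"dx": -1, "dy": 5.6, "dz": 0, "twist": -4}
    - {"dx": -1, "dy": 5.7, "dz": 0, "twist": -4}
    - {"dx": -1, "dy": 5.7, "dz": 0, "twist": -4}
    - {"dx": -1, "dy": 5.7, "dz": 0, "twist": -4}
    - {"dx": -1, "dy": 5.7, "dz": 0, "twist": -4}
    - {"dx": -1.1, "dy": 5.6, "dz": 0, "twist": -3.7}
    - {"dx": 0, "dy": 0, "dz": -4, "twist": 0}

```text
t: 24.18
tcp_pos: [0.5361, 0.108, 0.2415]
eef_rot: [3.139, 0.003, 2.822]
force: [0.4, 0.4, -0.8]
grip_width: 0.0853
gripper_force: 0.0
```

Request:
send_rows:
  moves:
    - {"dx": 0, "dy": 0, "dz": -5, "twist": 0}
    - {"dx": 0, "dy": 0, "dz": -4, "twist": 0}
    - {"dx": 0, "dy": 0, "dz": 0, "twist": 0}
    - {"dx": 0, "dy": 0, "dz": 0, "twist": 0}

```text
t: 24.68
tcp_pos: [0.5362, 0.104, 0.1514]
eef_rot: [3.142, 0.0, 2.816]
force: [0.2, -0.2, 0.4]
grip_width: 0.0854
gripper_force: 0.0
```

Request:
send_rows:
  moves:
    - {"dx": -0.05, "dy": 0.03, "dz": -4, "twist": 0}
    - {"dx": 0, "dy": 0, "dz": -2, "twist": 0}
    - {"dx": 0, "dy": 0, "dz": 0, "twist": 0}

```text
t: 25.05
tcp_pos: [0.5355, 0.1043, 0.0912]
eef_rot: [-3.142, -0.0, 2.816]
force: [0.4, 0.8, -0.3]
grip_width: 0.0854
gripper_force: 0.0
```

Request:
send_rows:
  moves:
    - {"dx": 0, "dy": 0, "dz": -1.5, "twist": 0}
    - {"dx": 0, "dy": 0, "dz": -1.2, "twist": 0}
    - {"dx": 0, "dy": 0, "dz": -0.7, "twist": 0}
    - {"dx": 0, "dy": 0, "dz": 0, "twist": 0}

```text
t: 25.55
tcp_pos: [0.5349, 0.1043, 0.0562]
eef_rot: [-3.141, -0.001, 2.816]
force: [-0.5, -0.8, -0.4]
grip_width: 0.0855
gripper_force: 0.0
```

Request:
send_rows:
  moves:
    - {"dx": 0, "dy": 0, "dz": 0, "twist": 0}
    - {"dx": 0, "dy": 0, "dz": 0, "twist": 0}
    - {"dx": 0, "dy": 0, "dz": 0, "twist": 0}
    - {"dx": 0, "dy": 0, "dz": 0, "twist": 0}
  jaw: -1

```text
t: 26.05
tcp_pos: [0.5359, 0.1041, 0.0574]
eef_rot: [-3.141, 0.001, 2.816]
force: [-0.2, -0.8, 5.8]
grip_width: 0.0719
gripper_force: 45.2
```

Request:
send_rows:
  moves:
    - {"dx": 0, "dy": 0, "dz": 1, "twist": 0}
    - {"dx": 0, "dy": 0, "dz": 3, "twist": 0}
    - {"dx": 0, "dy": 0, "dz": 4, "twist": 0}
    - {"dx": 0, "dy": 0, "dz": 3, "twist": 0}
    - {"dx": 0, "dy": 0, "dz": 0, "twist": 0}
    - {"dx": 0, "dy": 0, "dz": 0, "twist": 0}

```text
t: 26.8
tcp_pos: [0.5344, 0.1044, 0.1656]
eef_rot: [-3.141, -0.002, 2.816]
force: [-0.5, 0.4, -4.1]
grip_width: 0.0715
gripper_force: 47.6
```

```bash
python3 - <<'E'
from h import *
o=get_obs();i=read_camera("wrist")[:,:,::-1]
cv2.imwrite("pics/w8raw.png",i)
print(o["t"],o["tcp_pos"],o["eef_rot"],o["grip_width"])
h=cv2.cvtColor(i,cv2.COLOR_BGR2HSV)
y=cv2.inRange(h,(0,150,40),(8,255,255))|cv2.inRange(h,(172,150,40),(180,255,255));y[:200]=0
n,l,s,c=cv2.connectedComponentsWithStats(y);k=s[1:,4].argmax()+1;print("red",s[k],c[k])
x0,y0,w,hh,_=s[k]
for r in range(y0,y0+hh,6):
    q=np.where(l[r]==k)[0];print(r,q.min(),q.max(),len(q))
E
```

```text
26.8 [0.53441431 0.10439272 0.16561277] [-3.14108410e+00 -1.81601306e-03  2.81580523e+00] 0.07149626843390353
red [  194   249   183   152 21742] [284.66750989 325.13218655]
249 282 287 6
255 243 327 85
261 227 341 115
267 217 351 135
273 210 359 150
279 205 364 160
285 202 367 166
291 200 369 170
297 199 370 126
303 200 370 104
309 200 369 134
315 200 369 170
321 198 371 174
327 196 373 178
333 194 375 182
339 194 375 182
345 195 374 180
351 196 373 178
357 198 371 174
363 202 367 166
369 206 363 158
375 212 358 147
381 219 350 132
387 229 341 113
393 242 327 86
399 269 307 39
```

The opening of 71.5 mm means the pads closed on red's flange, not its band (about 66 mm expected). I'll set it back in its saddle and regrip 5 mm further forward.

Request:
send_rows:
  moves:
    - {"dx": 0, "dy": 0, "dz": -4, "twist": 0}
    - {"dx": 0, "dy": 0, "dz": -4, "twist": 0}
    - {"dx": 0, "dy": 0, "dz": -2, "twist": 0}
    - {"dx": 0, "dy": 0, "dz": -0.7, "twist": 0}
    - {"dx": 0, "dy": 0, "dz": 0, "twist": 0}

```text
t: 27.48
tcp_pos: [0.5349, 0.1044, 0.06]
eef_rot: [-3.141, -0.001, 2.816]
force: [-4.2, -0.9, 12.9]
grip_width: 0.0716
gripper_force: 48.8
```

Request:
send_rows:
  moves:
    - {"dx": 0, "dy": 0, "dz": -0.3, "twist": 0}
    - {"dx": 0, "dy": 0, "dz": 0, "twist": 0}

```text
t: 27.72
tcp_pos: [0.5366, 0.1041, 0.059]
eef_rot: [3.141, 0.003, 2.816]
force: [-5.0, -1.8, 24.4]
grip_width: 0.0718
gripper_force: 51.7
```

Request:
send_rows:
  moves:
    - {"dx": 0, "dy": 0, "dz": 0, "twist": 0}
    - {"dx": 0, "dy": 0, "dz": 0, "twist": 0}
    - {"dx": -0.5, "dy": 0.16, "dz": 0, "twist": 0}
    - {"dx": 0, "dy": 0, "dz": 0, "twist": 0}
  jaw: 1

```text
t: 28.22
tcp_pos: [0.5293, 0.1061, 0.0562]
eef_rot: [-3.141, -0.002, 2.816]
force: [0.3, -0.6, 0.1]
grip_width: 0.0854
gripper_force: 0.0
```

Request:
send_rows:
  moves:
    - {"dx": 0, "dy": 0, "dz": 0, "twist": 0}
    - {"dx": 0, "dy": 0, "dz": 0, "twist": 0}
    - {"dx": 0, "dy": 0, "dz": 0, "twist": 0}
    - {"dx": 0, "dy": 0, "dz": 0, "twist": 0}
  jaw: -1

```text
t: 28.72
tcp_pos: [0.5304, 0.1059, 0.0568]
eef_rot: [-3.142, 0.0, 2.816]
force: [-0.5, -0.4, -1.3]
grip_width: 0.0123
gripper_force: 0.0
```

The fingers closed on nothing, so red is no longer where I put it down. My ten pictures are used up, so I'll check by image code before moving.

```bash
cat > red.py <<'E'
from h import *
def red(n):
    o=get_obs();i=read_camera(n)[:,:,::-1];h=cv2.cvtColor(i,cv2.COLOR_BGR2HSV)
    y=cv2.inRange(h,(0,150,40),(8,255,255))|cv2.inRange(h,(172,150,40),(180,255,255))
    return o,i,y
if __name__=="__main__":
    o,i,y=red("wrist");print(o["tcp_pos"],o["grip_width"])
    H=cv2.cvtColor(i,cv2.COLOR_BGR2HSV);m=np.full(y.shape,'.')
    m[H[:,:,2]<50]='k';m[(H[:,:,1]>60)&(H[:,:,0]>8)&(H[:,:,0]<26)]='w';m[y>0]='R';m[cv2.inRange(H,(100,120,40),(125,255,255))>0]='B'
    for r in range(4,420,12):print(''.join(m[r,3::6]))
    n,l,s,c=cv2.connectedComponentsWithStats(y)
    print([(s[k].tolist()) for k in range(1,n) if s[k][4]>100])
    t=red("top")[2];n,l,s,c=cv2.connectedComponentsWithStats(t)
    print("top",[(s[k].tolist(),c[k].round(1).tolist()) for k in range(1,n) if s[k][4]>40])
E
python3 red.py
```

```text
[0.53039965 0.10593099 0.05678933] 0.012308705622723142
...............................wwwwwwwwwwwwwwwwwwwwwwwwwwwwwwwww....................RRRRRRRRR
...............................wwwwwwwwwwwwwwwwwwwwwwwwwwwwwwwww......................RRRRRRR
...............................wwwwwwwwwwwwwwwwwwwwwwwwwwwwwwwww........................RRRRR
...............................wwwwwwwwwwwwwwwwwwwwwwwwwwwwwwwww............................R
...............................wwwwwwwwwwwwwwwwwwwwwwwwwwwwwwwww.............................
................................wwwwwwwwwwwwwwwwwwwwwwwwwwwwwwww.............................
................................wwwwwwwwwwwwwwwwwwwwwwwwwwwwwww..............................
................................wwwwwwwwwwwwwwwwwwwwwwwwwwwwwww..............................
................................wwwwwwwwwwwwwwwwwwwwwwwwwwwwwww..............................
................................wwwwwwwwwwwwwwwwwwwwwwwwwwwwwww..............................
................................wwwwwwwwwwwwwwwwwwwwwwwwwwwwwww..............................
..........
[... 1948 characters left out ...]
k..............
.............kkkkkkkkkkkk.kkk....kkkkkkkkkkRRRRRRRRkkkkkkkkkkk....kk..kkkkkkkkkkkk...........
..........kkkkkkkkkkkkkkkkkkkkkkkkkkkkkkkkkkRRRRRRRkkkkkkkkkkkkkkkkkkkkkkkkkkkkkkkkkk........
.......kkkkkkkkkkkkkkkkkkkkkkkk..kkkk.kkkkkkkkkkkkkkkkkkk.kkkk.kkkkkkkkkkkkkkkkkkkkkkkkk.....
[[504, 0, 56, 42, 1561], [512, 131, 48, 100, 3513], [269, 283, 33, 60, 1694], [260, 376, 50, 29, 1059]]
top [([108, 0, 277, 29, 7113], [251.1, 12.9]), ([234, 103, 38, 49, 1479], [252.3, 127.2]), ([265, 211, 8, 17, 60], [269.3, 218.5]), ([206, 224, 14, 15, 120], [212.7, 231.2]), ([188, 249, 31, 31, 560], [203.1, 264.2]), ([112, 253, 9, 8, 60], [115.9, 256.5]), ([0, 384, 40, 36, 1062], [19.1, 404.8])]
```

Request:
send_rows:
  moves:
    - {"dx": 0, "dy": 0, "dz": 3, "twist": 0}
    - {"dx": 0, "dy": 0, "dz": 5, "twist": 0}
    - {"dx": -4, "dy": 1.3, "dz": 5, "twist": 0}
    - {"dx": -2, "dy": 0.7, "dz": 5, "twist": 0}
    - {"dx": 0, "dy": 0, "dz": 0, "twist": 0}
    - {"dx": 0, "dy": 0, "dz": 0, "twist": 0}
  jaw: 1

```text
t: 29.58
tcp_pos: [0.4722, 0.1254, 0.2344]
eef_rot: [3.141, 0.001, 2.816]
force: [-0.9, -0.4, -0.2]
grip_width: 0.0854
gripper_force: 0.0
```

```bash
cat >> red.py <<'E'
    np.save("pics/w9.npy",np.r_[o["tcp_pos"],o["eef_rot"]]);cv2.imwrite("pics/w9raw.png",i)
    print("zoom")
    for r in range(120,330,5):print(r,''.join(m[r,200:380:2]))
E
python3 red.py
```

```text
[0.47220671 0.12536292 0.2344084 ] 0.08544837864028712
.............................................................................................
......................................................................RRRRRRRR...............
..................................................................RRRRRRRRRRRRRRR............
................................................................RRRRRRRRRRRRRRRRRR...........
...............................................................RRRRRRRR.....RRRRRRR..........
...............................................................RRRRRR........RRRRRR..........
..............................................................RRRRRRR........RRRRRR..........
..............................................................RRRRRRR.......RRRRRR...........
........................................wwwwwwwwwwwwwww........RRRRRRR....RRRRRRR............
........................................wwwwwwwwwwwwwww.........RRRRRRRRRRRRRRRR.............
........................................wwwwwwwwwwwwwww...........RRRRRRRRRRR................
...........
[... 5902 characters left out ...]
RRRRRww............................
295 ........................wwwRRRRRRRRRRRRwwwwwwwRRRRRRRRRRRRRwww............................
300 ........................wwwwRRRRRRRRRRRRRRRRRRRRRRRRRRRRRRwwww............................
305 ........................wwwwwwRRRRRRRRRRRRRRRRRRRRRRRRRRwwwww.............................
310 ........................wwwwwwwwRRRRRRRRRRRRRRRRRRRRRRwwwwwww.............................
315 .............................wwwwwwwwRRRRRRRRRRRRwwwwwwww.................................
320 .............................wwwwwwwwwwwwwwwwwwwwwwwwwww..................................
325 ..........................................................................................
```

Red has toppled backwards and lies front face up over the empty blue slot. I'll fit its pose to the silhouettes from two cameras.

```bash
cat > fit.py <<'E'
from h import *; from red import red; from scipy.optimize import minimize
w=np.load("pics/w9.npy");i=cv2.imread("pics/w9raw.png");h=cv2.cvtColor(i,cv2.COLOR_BGR2HSV)
yw=cv2.inRange(h,(0,120,30),(8,255,255))|cv2.inRange(h,(172,120,30),(180,255,255))
obs=[]
for n,y,C in(("wrist",yw,cam("wrist",dict(tcp_pos=w[:3],eef_rot=w[3:]))),("scene",red("scene")[2],cam("scene")),("top",red("top")[2],cam("top"))):
    g=proj(C,[.578,.089,.035]);k,l,s,c=cv2.connectedComponentsWithStats(y)
    j=min((q for q in range(1,k) if s[q][4]>60),key=lambda q:np.hypot(*(c[q]-g)))
    print(n,"guess",g.round(1),"comp",s[j],c[j].round(1))
    m=(l==j).astype(np.uint8);hull=cv2.convexHull(cv2.findContours(m,0,1)[0][0])
    obs.append((n,C,cv2.fillConvexPoly(np.zeros((1680,2240),np.uint8),(hull*4+2).astype(np.int32),1),s[j]))
obs=[o for o in obs if o[0]!="top"]
a=np.linspace(0,2*np.pi,60)
P=np.vstack([np.c_[r*np.cos(a),r*np.sin(a),np.full(60,z)] for r,z in((.0375,-.011),(.0375,-.005),(.034,.011))])
def cost(v,show=0):
    T=R.from_rotvec([v[3],v[4],0]).as_matrix();Q=P@T.T+v[:3];t=0
    for n,C,m,s in obs:
        q=np.array([proj(C,x) for x in Q])*4+2
        M=cv2.fillConvexPoly(np.zeros_like(m),cv2.convexHull(q.astype(np.int32)),1)
        u=1-(M&m).sum()/(M|m).sum();t+=u
        if show:print(n,"IoU",1-u)
    return t
best=None
for tz in(.035,.055):
  for ty in(-.2,0,.2):
    r=minimize(cost,[.578,.089,tz,0,ty],method="Nelder-Mead",options=dict(initial_simplex=np.array([[.578,.089,tz,0,ty]]+[np.array([.578,.089,tz,0,ty])+np.eye(5)[k]*[.01,.01,.01,.15,.15][k] for k in range(5)]),maxiter=250))
    print(r.x.round(4),r.fun.round(4))
    if best is None or r.fun<best.fun:best=r
cost(best.x,1);ax=R.from_rotvec([*best.x[3:],0]).apply([0,0,1]);print("front normal",ax.round(3),"back z",(best.x[:3]-.011*ax).round(4))
E
python3 fit.py
```

```text
wrist guess [284.5 287. ] comp [ 249  245   72   73 3378] [284.6 280.4]
scene guess [279.9 216.2] comp [268 207  24  21 354] [279.6 217.5]
top guess [261.3 219. ] comp [251 210  22  23 309] [261.3 220.8]
[ 0.5774  0.0907  0.0287 -0.1653  0.041 ] 0.0878
[ 0.5774  0.091   0.0289 -0.2046  0.0481] 0.0847
[ 0.5765  0.0905  0.0293 -0.1526 -0.0693] 0.0778
[ 0.5775  0.0907  0.0292 -0.209   0.1182] 0.0998
[ 0.5763  0.0893  0.0281  0.0132 -0.2675] 0.1135
[ 0.5757  0.0881  0.0272  0.3331 -0.3998] 0.1429
wrist IoU 0.9672177708682134
scene IoU 0.9550156739811912
front normal [-0.069  0.152  0.986] back z [0.5773 0.0889 0.0184]
```

Request:
send_rows:
  moves:
    - {"dx": 5, "dy": -1.7, "dz": 0, "twist": 0}
    - {"dx": 5, "dy": -1.7, "dz": 0, "twist": 0}
    - {"dx": 0.6, "dy": -0.1, "dz": -5, "twist": 0}
    - {"dx": 0, "dy": 0, "dz": -5, "twist": 0}
    - {"dx": 0, "dy": 0, "dz": -4, "twist": 0}
    - {"dx": 0, "dy": 0, "dz": 0, "twist": 0}
    - {"dx": 0, "dy": 0, "dz": 0, "twist": 0}

```text
t: 30.65
tcp_pos: [0.5788, 0.0903, 0.0953]
eef_rot: [3.141, 0.0, 2.816]
force: [0.4, 0.0, 0.8]
grip_width: 0.0854
gripper_force: 0.0
```

```bash
python3 - <<'E'
from red import *
o,i,y=red("wrist");print(o["tcp_pos"],o["eef_rot"])
y[:120]=0;n,l,s,c=cv2.connectedComponentsWithStats(y);k=s[1:,4].argmax()+1;print(s[k],c[k])
C=cam("wrist",o)
for P in([.577,.0905,.026],):
    for e in(-.0375,.0375):print(proj(C,np.array(P)+e*np.array([.3206,.947,0])))
m=np.full(y.shape,'.');H=cv2.cvtColor(i,cv2.COLOR_BGR2HSV);m[H[:,:,2]<50]='k';m[y>0]='R'
for r in range(200,420,8):print(r,''.join(m[r,140:430:3]))
E
```

```text
[0.57879699 0.09030306 0.09529663] [3.14141379e+00 4.92498878e-04 2.81555835e+00]
[  219   168   129   132 10868] [283.08492823 233.29941112]
[219.85050844 235.27161295]
[350.48647484 235.51002927]
200 .............................RRRRRRRRRRRRRRRRRRRRRRRRRRRRRRRRRRRRRR..............................
208 ............................RRRRRRRRRRRRRRRRRRRRRRRRRRRRRRRRRRRRRRRR.............................
216 ...........................RRRRRRRRRRRRRRR.............RRRRRRRRRRRRRR............................
224 ...........................RRRRRRRRRRRR..................RRRRRRRRRRRRR...........................
232 ...........................RRRRRRRRRRR.....................RRRRRRRRRRR...........................
240 ...........................RRRRRRRRRRR.....................RRRRRRRRRR............................
248 ...........................RRRRRRRRRRRR..................RRRRRRRRRRRR............................
256 ............................RRRRRRRRRRRRR..............RRRRRRRRRRRRR.............................
264 .............................RRRRRRRRRRRRRRRRRRRRRRRRRRRRRRRRRRRRRR...............
[... 1253 characters left out ...]
................................................................................kkkk.kkk
376 kkkkkkkk..................................................................................kkkkkkk
384 kkkkkkkkk...............................................................................kkkkkkkkk
392 kkkkkkkkkkk...........................................................................kkkkkkkkkkk
400 kkkkkkkkkkkkk...............kkkkkkkkkkkkkk.............kkkkkkkkkkkkkk...............kkkkkkkkkkkkk
408 kkkkkkkkkkkkkkk.............kkkkkkkkkkkkkkkkkkkkkkkkkkkkkkkkkkkkkkkkkk............kkkkkkkkkkkkkkk
416 kkkkkkkkkkkkkkkkk....kkkkkkkkkkkkkkkkkkkkkkkkkkkkkkkkkkkkkkkkkkkkkkkkkkkkkkkk....kkkkkkkkkkkkkkkk
```

Request:
send_rows:
  moves:
    - {"dx": -0.15, "dy": 0.03, "dz": -2.5, "twist": 0}
    - {"dx": 0, "dy": 0, "dz": -1.5, "twist": 0}
    - {"dx": 0, "dy": 0, "dz": -1, "twist": 0}
    - {"dx": 0, "dy": 0, "dz": 0, "twist": 0}

```text
t: 31.2
tcp_pos: [0.5764, 0.0907, 0.0444]
eef_rot: [-3.141, -0.001, 2.816]
force: [-0.3, 0.6, 0.4]
grip_width: 0.0854
gripper_force: 0.0
```

Request:
send_rows:
  moves:
    - {"dx": 0, "dy": 0, "dz": -0.5, "twist": 0}
    - {"dx": 0, "dy": 0, "dz": -0.4, "twist": 0}
    - {"dx": 0, "dy": 0, "dz": 0, "twist": 0}

```text
t: 31.58
tcp_pos: [0.5764, 0.0907, 0.0354]
eef_rot: [-3.141, -0.0, 2.816]
force: [0.6, -0.2, 0.6]
grip_width: 0.0852
gripper_force: 0.0
```

Request:
send_rows:
  moves:
    - {"dx": 0, "dy": 0, "dz": 0, "twist": 0}
    - {"dx": 0, "dy": 0, "dz": 0, "twist": 0}
    - {"dx": 0, "dy": 0, "dz": 0, "twist": 0}
    - {"dx": 0, "dy": 0, "dz": 0, "twist": 0}
  jaw: -1
  newtons: 30

```text
t: 32.08
tcp_pos: [0.5767, 0.0906, 0.0361]
eef_rot: [-3.141, 0.0, 2.816]
force: [-2.7, -0.4, 6.2]
grip_width: 0.0717
gripper_force: 33.6
```

Red is held flat by its flange (71.7 mm, the same reading as the first grasp). Plan: lift it and tip it upright against the rod's upturned end, thread it, let it hang on the rod, and regrip it there by the band.

Request:
send_rows:
  moves:
    - {"dx": 0, "dy": 0, "dz": 0, "twist": 0}
    - {"dx": 0, "dy": 0, "dz": 1, "twist": 0}
    - {"dx": 0, "dy": 0, "dz": 2, "twist": 0}
    - {"dx": 0, "dy": 0, "dz": 3, "twist": 0}
    - {"dx": 0, "dy": 0, "dz": 3, "twist": 0}
    - {"dx": 0, "dy": 0, "dz": 3, "twist": 0}
    - {"dx": 0, "dy": 0, "dz": 2, "twist": 0}
    - {"dx": 0, "dy": 0, "dz": 0, "twist": 0}
  newtons: 60

```text
t: 33.08
tcp_pos: [0.5776, 0.0908, 0.177]
eef_rot: [3.14, 0.003, 2.816]
force: [0.4, -0.3, -2.1]
grip_width: 0.0697
gripper_force: 69.0
```

```bash
cat > vr.py <<'E'
from red import *
o,i,y=red("wrist");print(o["t"],o["tcp_pos"],o["force"].round(1),o["grip_width"])
m=np.full(y.shape,'.');H=cv2.cvtColor(i,cv2.COLOR_BGR2HSV);m[H[:,:,2]<50]='k';m[y>0]='R'
m[cv2.inRange(H,(20,150,60),(35,255,255))>0]='Y'
for r in range(200,420,8):print(r,''.join(m[r,140:430:3]))
E
python3 vr.py
```

```text
33.075 [0.57761173 0.09082549 0.17698497] [ 0.4 -0.3 -2.1] 0.06972263272908878
200 .................................................................................................
208 ........................................RRRRRRRRRRRRRRRRR........................................
216 ..................................RRRRRRRRRRRRRRRRRRRRRRRRRRRRRR.................................
224 ..............................RRRRRRRRRRRRRRRRRRRRRRRRRRRRRRRRRRRRR..............................
232 ...........................RRRRRRRRRRRRRRRRRRRRRRRRRRRRRRRRRRRRRRRRRRR...........................
240 .........................RRRRRRRRRRRRRRRRRRRRRRRRRRRRRRRRRRRRRRRRRRRRRRR.........................
248 .......................RRRRRRRRRRRRRRRRRRRRRRRRRRRRRRRRRRRRRRRRRRRRRRRRRRR.......................
256 ......................RRRRRRRRRRRRRRRRRRRRRRRRRRRRRRRRRRRRRRRRRRRRRRRRRRRRR......................
264 .....................RRRRRRRRRRRRRRRRRRRRRRRRRRRRRRRRRRRRRRRRRRRRRRRRRRRRRRRR....................
272 ....................RRRRRRRRRRRRRRRRRRRRR...............RRRRRRRRRRRRRRRRRRRRR....................
2
[... 1134 characters left out ...]
kkkkkkk..............RRRRRRRRRRRRRRRRRRRRRRRRRRRRRRRRRRRRR..............kkkkkkkkkkkkkkkk
376 kkkkkkkkkkkkkkkkk..................RRRRRRRRRRRRRRRRRRRRRRRRRRR...................kkkkkkkkkkkkkkkk
384 kkkkkkkkkkkkkkkkkk..........................RRRRRRRRR..........................kkkkkkkkkkkkkkkkkk
392 kkkkkkkkkkkkkkkkkkk...........................................................kkkkkkkkkkkkkkkkkkk
400 kkkkkkkkkkkkkkkkkkkk........kkkkkkkkkkkkkk.............kkkkkkkkkkkkkkRRRRRRRRkkkkkkkkkkkkkkkkkkkk
408 kkkkkkkkkkkkkkkkkkkkk.......kkkkkkkkkkkkkkkkkkkkkkkkkkkkkkkkkkkkkkkkkkRRRRRRkkkkkkkkkkkkkkkkkkkkk
416 kkkkkkkkkkkkkkkkkkkkkkkkkkkkkkkkkkkkkkkkkkkkkkkkkkkkkkkkkkkkkkkkkkkkkkkkkkkkkkkkkkkkkkkkkkkkkkkkk
```

Request:
send_rows:
  moves:
    - {"dx": -1.4, "dy": -4.5, "dz": 1, "twist": 3.5}
    - {"dx": -1.4, "dy": -5.1, "dz": 1, "twist": 3.5}
    - {"dx": -1.4, "dy": -5.1, "dz": 1, "twist": 3.5}
    - {"dx": -1.4, "dy": -5.1, "dz": 0.5, "twist": 3.5}
    - {"dx": -1.4, "dy": -5.1, "dz": 0, "twist": 3.5}
    - {"dx": -1.4, "dy": -5.1, "dz": 0, "twist": 3.5}
    - {"dx": -1.4, "dy": -5.1, "dz": 0, "twist": 3.5}
    - {"dx": -1.4, "dy": -5.4, "dz": 0, "twist": 3.2}

```text
t: 34.12
tcp_pos: [0.4633, -0.3151, 0.2089]
eef_rot: [3.139, -0.001, -2.982]
force: [0.5, -0.9, -3.4]
grip_width: 0.0694
gripper_force: 69.4
```

Request:
send_rows:
  moves:
    - {"dx": 0, "dy": 0, "dz": 0, "twist": 0}
    - {"dx": 0, "dy": 0, "dz": 0, "twist": 0}
    - {"dx": 0, "dy": 0, "dz": 0, "twist": 0}

```text
t: 34.5
tcp_pos: [0.4646, -0.3128, 0.2099]
eef_rot: [3.14, -0.001, -2.982]
force: [-0.3, -0.7, -3.9]
grip_width: 0.0693
gripper_force: 69.4
```

```bash
python3 s.py; python3 vr.py
```

```text
t 34.5 s -60.5 lat 0.6 z 209.9 yaw 9.12 F along/lat/z -0.4 -0.6 -3.9 w 0.0693
34.5 [ 0.4645899  -0.31277584  0.20989361] [-0.3 -0.7 -3.9] 0.06929151126554754
200 .................................................................................................
208 ........................................RRRRRRRRRRRRRRRRR........................................
216 ..................................RRRRRRRRRRRRRRRRRRRRRRRRRRRRRR.................................
224 ..............................RRRRRRRRRRRRRRRRRRRRRRRRRRRRRRRRRRRRR..............................
232 ...........................RRRRRRRRRRRRRRRRRRRRRRRRRRRRRRRRRRRRRRRRRRR...........................
240 .........................RRRRRRRRRRRRRRRRRRRRRRRRRRRRRRRRRRRRRRRRRRRRRRR.........................
248 .......................RRRRRRRRRRRRRRRRRRRRRRRRRRRRRRRRRRRRRRRRRRRRRRRRRRR.......................
256 ......................RRRRRRRRRRRRRRRRRRRRRRRRRRRRRRRRRRRRRRRRRRRRRRRRRRRRR......................
264 .....................RRRRRRRRRRRRRRRRRRRRRRRRRRRRRRRRRRRRRRRRRRRRRRRRRRRRRRRR....................
272 ....................
[... 1213 characters left out ...]
kkkkkkk...............RRRRRRRRRRRRRRRRRRRRRRRRRRRRRRRRRRRR..............kkkkkkkkkkkkkkkk
376 kkkkkkkkkkkkkkkkk..................RRRRRRRRRRRRRRRRRRRRRRRRRRRR..................kkkkkkkkkkkkkkkk
384 kkkkkkkkkkkkkkkkkk........................kRRRRRRRRRRRR.........................kkkkkkkkkkkkkkkkk
392 kkkkkkkkkkkkkkkkkkk...........................................................kkkkkkkkk.kkkkkkkkk
400 kkkkkkkkkkkkkkkkkkkk........kkkkkkkkkkkkkk............kkkkkkkkkkkkkkk........kkkkkkkkkkkkkkkkkkkk
408 kkkkkkkkkkkkkkkkkkkkkk.....kkkkkkkkkkkkkkkkkkkkkkkkkkkkkkkkkkkkkkkkkkk......kkkkkkkkkkkkkkkkkkkkk
416 kkkkkkkkkkkkkkkkkkkkkkkkkkkkkkkkkkkkkkkkkkkkkkkkkkkkkkkkkkkkkkkkkkkkkkkkkkkkkkkkkkkkkkkkkkkkkkkkk
```

```bash
cat > fitg.py <<'E'
from red import *; from scipy.optimize import minimize
import sys
def run(axis0):
    o,i,y=red("wrist");y[:150]=0;n,l,s,c=cv2.connectedComponentsWithStats(y);k=s[1:,4].argmax()+1
    hull=cv2.convexHull(cv2.findContours((l==k).astype(np.uint8),0,1)[0][0]);m=cv2.fillConvexPoly(np.zeros((1680,2240),np.uint8),(hull*4+2).astype(np.int32),1)
    c=get_calibration("wrist");M=c["mount"];C=(c["camera_matrix"],M[:3,:3],M[:3,3])
    a=np.linspace(0,2*np.pi,60)  # ring x axis (to back) ; in tool frame upright: back = -tool x
    P=np.vstack([np.c_[np.full(60,x),r*np.cos(a),r*np.sin(a)] for r,x in((.0375,-.011),(.0375,-.005),(.034,.011))]) # front=+x
    def cost(v):
        Q=P@R.from_rotvec([0,v[3],0]).as_matrix().T+v[:3]
        q=np.array([proj(C,x) for x in Q])*4+2
        A=cv2.fillConvexPoly(np.zeros_like(m),cv2.convexHull(q.astype(np.int32)),1);return 1-(A&m).sum()/(A|m).sum()
    x0=np.array([0,0,.008,axis0]);S=np.vstack([x0]+[x0+np.eye(4)[j]*[.008,.003,.008,.2][j] for j in range(4)])
    r=minimize(cost,x0,method="Nelder-Mead",options=dict(initial_simplex=S,maxiter=200));print("tool x,y,z mm",(r.x[:3]*1e3).round(1),"tilt deg",np.degrees(r.x[3]).round(1),"miss",r.fun)
run(float(sys.argv[1]))
E
python3 fitg.py 1.57
```

```text
tool x,y,z mm [-0.1 -0.8  9.2] tilt deg 85.9 miss 0.005523174114398177
```

Request:
send_rows:
  moves:
    - {"dx": 1.36, "dy": 0.16, "dz": 0, "twist": 0}
    - {"dx": 1.36, "dy": 0.16, "dz": 0, "twist": 0}
    - {"dx": 0, "dy": 0, "dz": -0.5, "twist": 0}
    - {"dx": 0, "dy": 0, "dz": -0.5, "twist": 0}
    - {"dx": 0, "dy": 0, "dz": 0, "twist": 0}

```text
t: 35.22
tcp_pos: [0.4911, -0.3107, 0.1997]
eef_rot: [3.14, -0.001, -2.984]
force: [0.8, -0.5, -2.9]
grip_width: 0.0697
gripper_force: 69.4
```

```bash
python3 s.py; python3 fitg.py 1.4
```

```text
t 35.225 s -34.0 lat -1.6 z 199.7 yaw 9.02 F along/lat/z 0.7 -0.6 -2.9 w 0.0697
tool x,y,z mm [-0.1 -0.8  9. ] tilt deg 86.8 miss 0.005264958100217432
```

Request:
send_rows:
  moves:
    - {"dx": 0, "dy": 0, "dz": -0.4, "twist": 0}
    - {"dx": 0, "dy": 0, "dz": -0.3, "twist": 0}
    - {"dx": 0, "dy": 0, "dz": 0, "twist": 0}

```text
t: 35.65
tcp_pos: [0.4916, -0.3114, 0.194]
eef_rot: [-3.141, -0.0, -2.984]
force: [-2.0, -0.7, 1.5]
grip_width: 0.0695
gripper_force: 67.1
```

```bash
python3 s.py; python3 fitg.py 1.4
```

```text
t 35.65 s -33.7 lat -2.3 z 194.0 yaw 9.01 F along/lat/z -2.1 -0.4 1.5 w 0.0695
tool x,y,z mm [ 0.6 -0.8  9.5] tilt deg 80.8 miss 0.005203797141925759
```

Request:
send_rows:
  moves:
    - {"dx": 0, "dy": 0.03, "dz": -0.4, "twist": 0}
    - {"dx": 0.1, "dy": 0.05, "dz": -0.4, "twist": 0}
    - {"dx": 0.1, "dy": 0.05, "dz": -0.3, "twist": 0}
    - {"dx": 0, "dy": 0, "dz": 0, "twist": 0}

```text
t: 36.2
tcp_pos: [0.4939, -0.3098, 0.1822]
eef_rot: [3.142, -0.0, -2.984]
force: [-1.0, -2.2, -0.7]
grip_width: 0.0653
gripper_force: 66.3
```

```bash
python3 s.py; python3 fitg.py 1.1
```

```text
t 36.2 s -31.2 lat -1.1 z 182.2 yaw 9.03 F along/lat/z -1.4 -2.0 -0.7 w 0.0653
tool x,y,z mm [-0.2 -0.7 15.1] tilt deg 64.5 miss 0.009604837913356312
```

The ring slid in the grip onto its band, with 25° of tilt so far. Better idea: drop its bore over the upturned tip from above. The rod then enters through the back face, and gravity will hang it upright the right way round.

Request:
send_rows:
  moves:
    - {"dx": -0.2, "dy": -0.03, "dz": 1.4, "twist": 0}
    - {"dx": 0, "dy": 0, "dz": 1.4, "twist": 0}
    - {"dx": 1.03, "dy": 0.2, "dz": 0, "twist": 0}
    - {"dx": 1.03, "dy": 0.16, "dz": 0, "twist": 0}
    - {"dx": 1.03, "dy": 0.16, "dz": 0, "twist": 0}
    - {"dx": 0, "dy": 0, "dz": 0, "twist": 0}
    - {"dx": 0, "dy": 0, "dz": 0, "twist": 0}

```text
t: 37.12
tcp_pos: [0.5225, -0.3046, 0.2101]
eef_rot: [3.141, -0.001, -2.984]
force: [-0.4, 0.1, -3.6]
grip_width: 0.0652
gripper_force: 67.2
```

```bash
python3 s.py; python3 fitg.py 1.1;python3 vr.py
```

```text
t 37.125 s -2.1 lat -0.5 z 210.1 yaw 9.05 F along/lat/z -0.3 0.2 -3.6 w 0.0652
tool x,y,z mm [ 0.  -0.7 15. ] tilt deg 63.4 miss 0.010306606168465016
37.175 [ 0.52241371 -0.30477746  0.21027795] [-0.4 -0.3 -2.7] 0.06544520213889447
200 .................................................................................................
208 ..........................................RRRRRRRRRRRRR..........................................
216 ...................................RRRRRRRRRRRRRRRRRRRRRRRRRRR...................................
224 ...............................RRRRRRRRRRRRRRRRRRRRRRRRRRRRRRRRRRR...............................
232 ............................RRRRRRRRRRRRRRRRRRRRRRRRRRRRRRRRRRRRRRRRR............................
240 ..........................RRRRRRRRRRRRRRRRRRRRRRRRRRRRRRRRRRRRRRRRRRRRR..........................
248 .........................RRRRRRRRRRRRRRRRRRRRRRRRRRRRRRRRRRRRRRRRRRRRRRRR........................
256 .......................RRRRRRRRRRRRRRRRRR...............RRRRRRRRRRRRRRRRRR.......................
264 ......................RRRRRRRRRRRRRRRR..........
[... 1287 characters left out ...]
kkkkkkkkk.............YY.RRRRRRRRRRRRRRRRRRRRRRRRRRRRRRY...............kkkkkkkkkkkkkkkkk
376 kkkkkkkkkkkkkkkkkkk...........YYYYY....RRRRRRRRRRRRRRRRRRRR..YYYY..............kkkkkkkkkkkkkkkkkk
384 kkkkkkkkkkkkkkkkkkkk..........YYYYYYY......................YYYYYYY............kkkkkkkkkkkkkkkkkkk
392 .kkkkkkkkkk.kkkkkkkkk........YYYYYYYYYYYY..............YYYYYYYYYYY...........kkkkkkkk.kkkkkkkkkkk
400 .kkkkkkkkkkkkkkkkkkkkk......kkkkkkkkkkkkkkYYYYYYYYYYYYYYkkkkkkkkkkkkk.......kkkkkkkkkkkkkkkkkkkkk
408 .kkkkkkkkkkkkkkkkkkkkkk....kkkkkkkkkkkkkkkkkkkkkkkkkkkkkkkkkkkkkkkkkkk.....kkkkkkkkkkkkkkkkkkkkk.
416 ..kkkkkkkkkkkkkkkkkkkkkkkkkkkkkkkkkkkkkkkkkkkkkkkkkkkkkkkkkkkkkkkkkkkkkkkkkkkkkkkkkkkkkkkkkkkkk..
```

Request:
send_rows:
  moves:
    - {"dx": 0, "dy": 0, "dz": -0.7, "twist": 0}
    - {"dx": 0, "dy": 0, "dz": -0.5, "twist": 0}
    - {"dx": 0, "dy": 0, "dz": 0, "twist": 0}

```text
t: 37.6
tcp_pos: [0.5222, -0.3046, 0.1978]
eef_rot: [3.141, -0.001, -2.984]
force: [-0.5, -0.3, -3.2]
grip_width: 0.0655
gripper_force: 67.2
```

Request:
send_rows:
  moves:
    - {"dx": 0, "dy": 0, "dz": -0.4, "twist": 0}
    - {"dx": 0, "dy": 0, "dz": -0.3, "twist": 0}
    - {"dx": 0, "dy": 0, "dz": 0, "twist": 0}

```text
t: 37.98
tcp_pos: [0.5225, -0.3048, 0.1913]
eef_rot: [3.141, -0.0, -2.984]
force: [-0.3, -0.2, -3.4]
grip_width: 0.0654
gripper_force: 67.2
```

Request:
send_rows:
  moves:
    - {"dx": 0, "dy": 0, "dz": -0.3, "twist": 0}
    - {"dx": 0, "dy": 0, "dz": 0, "twist": 0}

```text
t: 38.22
tcp_pos: [0.5226, -0.3048, 0.1884]
eef_rot: [3.141, -0.0, -2.984]
force: [0.1, 0.1, -2.8]
grip_width: 0.0654
gripper_force: 67.2
```

```bash
python3 s.py; python3 fitg.py 1.0
```

```text
t 38.225 s -2.0 lat -0.7 z 188.4 yaw 9.03 F along/lat/z 0.2 0.1 -2.8 w 0.0654
tool x,y,z mm [ 0.4 -0.7 14.7] tilt deg 62.2 miss 0.010989510134503222
```

Request:
send_rows:
  moves:
    - {"dx": 0, "dy": 0, "dz": -0.3, "twist": 0}
    - {"dx": 0, "dy": 0, "dz": 0, "twist": 0}

```text
t: 38.52
tcp_pos: [0.5225, -0.3048, 0.1853]
eef_rot: [3.141, -0.0, -2.984]
force: [0.3, -0.6, -3.4]
grip_width: 0.0654
gripper_force: 67.2
```

Request:
send_rows:
  moves:
    - {"dx": 0.1, "dy": 0.02, "dz": -0.3, "twist": 0}
    - {"dx": 0, "dy": 0, "dz": 0, "twist": 0}

```text
t: 38.78
tcp_pos: [0.5236, -0.3046, 0.1823]
eef_rot: [3.141, -0.0, -2.984]
force: [0.5, 0.3, -2.6]
grip_width: 0.0656
gripper_force: 67.2
```

Request:
send_rows:
  moves:
    - {"dx": 0.1, "dy": 0.02, "dz": -0.3, "twist": 0}
    - {"dx": 0, "dy": 0, "dz": 0, "twist": 0}

```text
t: 39.02
tcp_pos: [0.5246, -0.3043, 0.1793]
eef_rot: [3.141, -0.0, -2.984]
force: [0.2, 0.3, -3.0]
grip_width: 0.0655
gripper_force: 67.2
```

```bash
python3 s.py; python3 fitg.py 0.9
```

```text
t 39.025 s 0.1 lat -0.5 z 179.3 yaw 9.04 F along/lat/z 0.3 0.3 -3.0 w 0.0655
tool x,y,z mm [ 0.6 -0.6 15.8] tilt deg 51.9 miss 0.008557195275464058
```

Request:
send_rows:
  moves:
    - {"dx": 0.2, "dy": 0.03, "dz": -0.3, "twist": 0}
    - {"dx": 0.2, "dy": 0.03, "dz": -0.2, "twist": 0}
    - {"dx": 0, "dy": 0, "dz": 0, "twist": 0}

```text
t: 39.45
tcp_pos: [0.5285, -0.3044, 0.1757]
eef_rot: [-3.14, -0.001, -2.984]
force: [-4.8, -0.2, 5.0]
grip_width: 0.0657
gripper_force: 70.8
```

```bash
python3 s.py; python3 fitg.py 0.7
```

```text
t 39.45 s 3.9 lat -1.2 z 175.7 yaw 9.02 F along/lat/z -4.8 0.5 5.0 w 0.0657
tool x,y,z mm [ 0.3 -0.6 16.8] tilt deg 46.2 miss 0.007874205226654163
```

Request:
send_rows:
  moves:
    - {"dx": 0.3, "dy": 0.05, "dz": 0.05, "twist": 0}
    - {"dx": 0.5, "dy": 0.09, "dz": 0, "twist": 0}
    - {"dx": 0, "dy": 0, "dz": 0, "twist": 0}

```text
t: 39.88
tcp_pos: [0.5392, -0.3026, 0.1759]
eef_rot: [-3.141, 0.005, -2.983]
force: [3.5, 0.6, 4.0]
grip_width: 0.0656
gripper_force: 69.3
```

Request:
send_rows:
  moves:
    - {"dx": 0.5, "dy": 0.09, "dz": 0, "twist": 0}
    - {"dx": 0.5, "dy": 0.09, "dz": 0, "twist": 0}
    - {"dx": 0, "dy": 0, "dz": 0, "twist": 0}

```text
t: 40.25
tcp_pos: [0.5484, -0.3008, 0.1758]
eef_rot: [-3.141, 0.003, -2.983]
force: [4.3, 1.4, 5.0]
grip_width: 0.0654
gripper_force: 69.9
```

```bash
python3 s.py; python3 fitg.py 0.6
```

```text
t 40.25 s 24.1 lat -0.8 z 175.8 yaw 9.06 F along/lat/z 4.5 0.7 5.0 w 0.0654
tool x,y,z mm [ 0.9 -0.6 18.4] tilt deg 35.0 miss 0.011888883840152298
```

The ring is threaded on the straight part of the rod with 35° of tilt left. I'll release it to hang.

Request:
send_rows:
  moves:
    - {"dx": 0, "dy": 0, "dz": 0, "twist": 0}
    - {"dx": 0, "dy": 0, "dz": 0, "twist": 0}
    - {"dx": 0, "dy": 0, "dz": 0, "twist": 0}
    - {"dx": 0, "dy": 0, "dz": 0, "twist": 0}
    - {"dx": 0, "dy": 0, "dz": 0, "twist": 0}
    - {"dx": 0, "dy": 0, "dz": 0, "twist": 0}
  jaw: 1
  newtons: 40

```text
t: 41.05
tcp_pos: [0.5466, -0.3007, 0.1751]
eef_rot: [-3.142, -0.0, -2.984]
force: [0.7, -0.4, -1.2]
grip_width: 0.0856
gripper_force: 0.0
```

```bash
python3 s.py; python3 fitg.py 0.1; python3 vr.py
```

```text
t 41.05 s 22.4 lat -0.5 z 175.1 yaw 9.03 F along/lat/z 0.6 -0.5 -1.2 w 0.0856
tool x,y,z mm [-12.6  -0.6  25. ] tilt deg 0.8 miss 0.040771801801188556
41.1 [ 0.54670312 -0.30074074  0.17514208] [-0.2  1.  -0.5] 0.0855414223916773
200 .................................................................................................
208 .................................................................................................
216 .................................................................................................
224 .................................................................................................
232 .................................................................................................
240 .................................................................................................
248 ...........................................RR....................................................
256 ...............................RRRRRRRRRRRRR...........RRRRRR....................................
264 ...........................RRRRRRRRRRRRRRRRRR.....
[... 1285 characters left out ...]
...................YY.RRRRRRRRRRRRRRRRRRRRRRRRRRRRRRRRRRRRRR....................kkkk.kkk
376 kkkkkkkk...................YYY......Y.RRRRRRRRRRRRRRRRRRRRRRRRRRRYYY......................kkkkkkk
384 kkkkkkkkkk.................YYY.......Y...........................YYY....................kkkkkkkkk
392 kkkkkkkkkkkk..............YYYYY.................................YYYYY.................kkkkkkkkkkk
400 kkkkkkkkkkkkk............YYYkkkkkkkkkkkkkk.............kkkkkkkkkkkkkkY..............kkkkkkkkkkkkk
408 kkkkkkkkkkkkkkk..........YYkkkkkkkkkkkkkkkkkkkkkkkkkkkkkkkkkkkkkkkkkkk............kkkkkkkkkkkkkkk
416 kkkkkkkkkkkkkkkkk...kkkkkkkkkkkkkkkkkkkkkkkkkkkkkkkkkkkkkkkkkkkkkkkkkkkkkkkkk....kkkkkkkkkkkkkkkk
```

Request:
send_rows:
  moves:
    - {"dx": 0.1, "dy": 0, "dz": -0.6, "twist": 0}
    - {"dx": 0, "dy": 0, "dz": -0.6, "twist": 0}
    - {"dx": 0, "dy": 0, "dz": -0.4, "twist": 0}
    - {"dx": 0, "dy": 0, "dz": 0, "twist": 0}

```text
t: 41.65
tcp_pos: [0.5474, -0.3005, 0.1585]
eef_rot: [3.141, -0.001, -2.984]
force: [-0.3, 0.5, 0.5]
grip_width: 0.0855
gripper_force: 0.0
```

Request:
send_rows:
  moves:
    - {"dx": 0, "dy": 0, "dz": 0, "twist": 0}
    - {"dx": 0, "dy": 0, "dz": 0, "twist": 0}
    - {"dx": 0, "dy": 0, "dz": 0, "twist": 0}
    - {"dx": 0, "dy": 0, "dz": 0, "twist": 0}
  jaw: -1
  newtons: 40

```text
t: 42.15
tcp_pos: [0.5481, -0.301, 0.1599]
eef_rot: [-3.14, 0.001, -2.984]
force: [-1.0, -0.6, 5.8]
grip_width: 0.0664
gripper_force: 44.4
```

```bash
python3 s.py; python3 fitg.py 0.02; python3 vr.py
```

```text
t 42.15 s 23.8 lat -1.0 z 159.9 yaw 9.03 F along/lat/z -1.1 -0.4 5.8 w 0.0664
tool x,y,z mm [-10.7  -1.3  10. ] tilt deg -5.1 miss 0.04903530564799197
42.2 [ 0.54805153 -0.30108919  0.15987526] [-0.2 -0.5  5.6] 0.06663905248792744
200 .................................................................................................
208 .................................................................................................
216 .................................................................................................
224 .................................................................................................
232 .................................................................................................
240 .................................................................................................
248 .................................................................................................
256 .................................................................................................
264 ....................................RRRRRRRRR....
[... 1286 characters left out ...]
kkkkkkkk...RRRRRRRRRRRRRRRRRRRRRRRRRRRRRRRRRRRRRRRRRRRRRRRRRRRRRRRRR...kkkkkkkkkkkkkkkkk
376 kkkkkkkkkkkkkkkkkk...RRRRRRRRRRRRRRRRRRRRRRRRRRRRRRRRRRRRRRRRRRRRRRRRRRRRRRR...kkkkkkkkkkkkkkkkkk
384 kkkkkkkkkkkkkkkkkkk....RRRRRRRRRRRRRRRRRRRRRRRRRRRRRRRRRRRRRRRRRRRRRRRRRRRR...kkkkkkkkkkkkkkkkkkk
392 kkkkkkkkkkkkkkkkkkkk......RRRRRRRRRRRRRRRRRRRRRRRRRRRRRRRRRRRRRRRRRRRRRR.....kkkkkkkkkkkkkkkkkkkk
400 kkkkkkkkkkkkkkkkkkkkkk...YYYkkkkkkkkkkkkkkRRRRRRRRRRRRRRkkkkkkkkkkkkk.......kkkkkkkkkkkkkkkkkkkkk
408 .kkkkkkkkkkkkkkkkkkkkkk..YYkkkkkkkkkkkkkkkkkkkkkkkkkkkkkkkkkkkkkkkkkkkY....kkkkkkkkkkkkkkkkkkkkkk
416 .kkkkkkkkkkkkkkkkkkkkkkkkkkkkkkkkkkkkkkkkkkkkkkkkkkkkkkkkkkkkkkkkkkkkkkkkkkkkkkkkkkkkkkkkkkkkkkk.
```

Request:
send_rows:
  moves:
    - {"dx": 0, "dy": 0, "dz": 0.1, "twist": 0}
    - {"dx": 0.79, "dy": 0.12, "dz": 0, "twist": 0}
    - {"dx": 0.79, "dy": 0.12, "dz": 0, "twist": 0}
    - {"dx": 0.49, "dy": 0.08, "dz": 0, "twist": 0}
    - {"dx": 0, "dy": 0, "dz": 0, "twist": 0}

```text
t: 42.88
tcp_pos: [0.5694, -0.2974, 0.16]
eef_rot: [-3.141, 0.001, -2.983]
force: [0.1, -2.5, 1.0]
grip_width: 0.0663
gripper_force: 44.9
```

```bash
python3 s.py; python3 fitg.py 0.02
```

```text
t 42.875 s 45.4 lat -0.7 z 160.0 yaw 9.07 F along/lat/z -0.3 -2.4 1.0 w 0.0663
tool x,y,z mm [-10.7  -1.4  10.2] tilt deg -4.7 miss 0.049487530768050125
```

Request:
send_rows:
  moves:
    - {"dx": 0.2, "dy": 0.03, "dz": 0, "twist": 0}
    - {"dx": 0.2, "dy": 0.03, "dz": 0, "twist": 0}

```text
t: 43.18
tcp_pos: [0.572, -0.2969, 0.16]
eef_rot: [3.141, -0.001, -2.984]
force: [-1.8, -0.2, 1.8]
grip_width: 0.0662
gripper_force: 45.0
```

Request:
send_rows:
  moves:
    - {"dx": 0.2, "dy": 0.03, "dz": 0, "twist": 0}
    - {"dx": 0, "dy": 0, "dz": 0, "twist": 0}

```text
t: 43.42
tcp_pos: [0.5745, -0.2965, 0.16]
eef_rot: [3.141, 0.0, -2.984]
force: [-1.7, -0.6, 1.2]
grip_width: 0.0663
gripper_force: 44.9
```

Request:
send_rows:
  moves:
    - {"dx": 0.2, "dy": 0.03, "dz": 0, "twist": 0}
    - {"dx": 0, "dy": 0, "dz": 0, "twist": 0}

```text
t: 43.68
tcp_pos: [0.5754, -0.2964, 0.16]
eef_rot: [3.142, -0.002, -2.984]
force: [-5.3, -0.9, 3.0]
grip_width: 0.066
gripper_force: 45.1
```

Request:
send_rows:
  moves:
    - {"dx": 0.2, "dy": 0.03, "dz": 0, "twist": 0}
    - {"dx": 0, "dy": 0, "dz": 0, "twist": 0}

```text
t: 43.92
tcp_pos: [0.576, -0.2962, 0.1599]
eef_rot: [3.141, -0.005, -2.984]
force: [-9.5, -1.4, 6.0]
grip_width: 0.0661
gripper_force: 45.3
```

Request:
send_rows:
  moves:
    - {"dx": 0.2, "dy": 0.03, "dz": 0, "twist": 0}
    - {"dx": 0, "dy": 0, "dz": 0, "twist": 0}

```text
t: 44.18
tcp_pos: [0.5767, -0.296, 0.1599]
eef_rot: [3.141, -0.008, -2.985]
force: [-14.2, -1.9, 8.5]
grip_width: 0.0665
gripper_force: 45.5
```

Contact came at s≈51.5, which could be home or only the recess rim on yellow's nose. I'll back off, move 1 mm sideways in line with yellow, and feel again.

Request:
send_rows:
  moves:
    - {"dx": -0.5, "dy": -0.08, "dz": 0, "twist": 0}
    - {"dx": -0.3, "dy": -0.05, "dz": 0, "twist": 0}
    - {"dx": 0.02, "dy": -0.11, "dz": 0, "twist": 0}
    - {"dx": 0, "dy": 0, "dz": 0, "twist": 0}

```text
t: 44.68
tcp_pos: [0.5729, -0.2974, 0.16]
eef_rot: [3.14, 0.0, -2.983]
force: [0.7, 3.5, 0.6]
grip_width: 0.0662
gripper_force: 44.6
```

```bash
python3 s.py; python3 - <<'E'
from red import *
o,i,y=red("wrist");cv2.imwrite("pics/w10raw.png",i)
# red vs rod columns, flange width
for r in (330,340,350,356,362,370,380,390):
    q=np.where(y[r,150:420])[0]+150;print(r,q.min(),q.max(),(q.min()+q.max())/2)
g=cv2.cvtColor(i,cv2.COLOR_BGR2GRAY)
for r in(60,120,180,230):print(r,''.join('%4d'%v for v in g[r,262:308:2]))
E
```

```text
t 44.675 s 48.8 lat -1.3 z 160.0 yaw 9.07 F along/lat/z 1.2 3.4 0.6 w 0.0662
330 202 368 285.0
340 201 368 284.5
350 197 371 284.0
356 195 371 283.0
362 196 370 283.0
370 198 368 283.0
380 204 364 284.0
390 215 357 286.0
60  149 145 143 143 142 144 146 148 146 143 146 148 147 145 144 145 147 146 149 151 150 152 154
120  145 145 142 145 147 150 148 142 139 140 140 140 145 149 149 144 143 143 145 146 149 146 144
180  145 146 146 147 146 151 152 150 148 148 148 149 145 133 130 129 138 148 149 145 144 144 145
230  149 151 149 148 151 153 101 126 146 160 168 171 172 175 178 180 179 179 174 171 166 153 132
```

Request:
send_rows:
  moves:
    - {"dx": 0.3, "dy": 0.05, "dz": 0, "twist": 0}
    - {"dx": 0.2, "dy": 0.03, "dz": 0, "twist": 0}
    - {"dx": 0, "dy": 0, "dz": 0, "twist": 0}

```text
t: 45.1
tcp_pos: [0.5756, -0.2974, 0.16]
eef_rot: [3.141, -0.005, -2.984]
force: [-7.8, 1.6, 5.5]
grip_width: 0.066
gripper_force: 45.1
```

Request:
send_rows:
  moves:
    - {"dx": 0.2, "dy": 0.03, "dz": 0, "twist": 0}
    - {"dx": 0, "dy": 0, "dz": 0, "twist": 0}

```text
t: 45.35
tcp_pos: [0.5763, -0.2972, 0.16]
eef_rot: [3.141, -0.007, -2.984]
force: [-12.3, 2.2, 8.0]
grip_width: 0.0663
gripper_force: 45.3
```

Request:
send_rows:
  moves:
    - {"dx": 0.15, "dy": 0.05, "dz": 0.03, "twist": 0}
    - {"dx": 0, "dy": 0.05, "dz": 0, "twist": 0}
    - {"dx": 0, "dy": 0, "dz": 0, "twist": 0}

```text
t: 45.72
tcp_pos: [0.577, -0.2968, 0.16]
eef_rot: [-3.141, -0.009, -2.985]
force: [-13.4, -0.0, 6.0]
grip_width: 0.066
gripper_force: 45.3
```

Request:
send_rows:
  moves:
    - {"dx": -0.1, "dy": 0, "dz": 0.1, "twist": 0}
    - {"dx": 0, "dy": 0, "dz": 0, "twist": 0}

```text
t: 45.98
tcp_pos: [0.577, -0.2967, 0.1601]
eef_rot: [3.142, -0.007, -2.985]
force: [-8.8, -0.3, 0.6]
grip_width: 0.066
gripper_force: 45.0
```

Request:
send_rows:
  moves:
    - {"dx": 0, "dy": 0, "dz": 0, "twist": 0}
    - {"dx": 0, "dy": 0, "dz": 0, "twist": 0}
    - {"dx": 0, "dy": 0, "dz": 0, "twist": 0}
  jaw: 1

```text
t: 46.35
tcp_pos: [0.5807, -0.2962, 0.1617]
eef_rot: [-3.141, 0.001, -2.984]
force: [0.6, -0.1, -1.3]
grip_width: 0.0853
gripper_force: 0.0
```

Request:
send_rows:
  moves:
    - {"dx": 0, "dy": 0, "dz": 2, "twist": 0}
    - {"dx": 0, "dy": 0, "dz": 5, "twist": 0}
    - {"dx": 2, "dy": 0.3, "dz": 5, "twist": 0}
    - {"dx": 1, "dy": 0.2, "dz": 0, "twist": 0}
    - {"dx": 0, "dy": 0, "dz": 0, "twist": 0}
    - {"dx": 0, "dy": 0, "dz": 0, "twist": 0}

```text
t: 47.1
tcp_pos: [0.6091, -0.2906, 0.2794]
eef_rot: [3.14, -0.003, -2.984]
force: [-0.6, -1.2, 0.9]
grip_width: 0.0857
gripper_force: 0.0
```

```bash
python3 s.py; python3 - <<'E'
from red import *
o,i,y=red("wrist");cv2.imwrite("pics/w11raw.png",i)
C=cam("wrist",o);H=cv2.cvtColor(i,cv2.COLOR_BGR2HSV)
Y=cv2.inRange(H,(20,150,60),(35,255,255));B=cv2.inRange(H,(100,120,40),(125,255,255))
a=np.array([.53236,-.30255]);d=np.array([.98742,.15810]);n=np.array([-d[1],d[0]]);tip=a-d*.008
for nm,M in(("R",y),("Y",Y),("B",B)):
    for r in range(150,330,4):
        q=np.where(M[r,200:370])[0]+200
        if len(q)>6:print(nm,r,q.min(),q.max(),end=' | ')
    print()
P=lambda s,r,t:proj(C,[*(tip+d*s+n*r*np.cos(t)),.153+r*np.sin(t)])
yo=.088
for lab,ro in(("home",yo-.022),("rim",yo-.0275)):
    print(lab,"red flange top",P(ro+.011,.0375,np.pi/2).round(1),"flange sides",P(ro+.008,.0375,0).round(1),P(ro+.008,.0375,np.pi).round(1),"front top",P(ro-.011,.034,np.pi/2).round(1),"front bottom-bore",P(ro-.011,.034,-np.pi/2).round(1))
print("yellow flange top back",P(yo+.011,.0345,np.pi/2).round(1),"sides",P(yo+.008,.0345,0).round(1),"front band top",P(yo-.011,.031,np.pi/2).round(1))
E
```

```text
t 47.1 s 85.7 lat -0.3 z 279.4 yaw 9.03 F along/lat/z -0.8 -1.1 0.9 w 0.0857
R 154 251 306 | R 158 238 324 | R 162 237 331 | R 166 236 333 | R 170 236 332 | R 174 236 332 | R 178 236 332 | R 182 232 333 | R 186 231 335 | R 190 232 336 | R 194 233 335 | R 198 238 333 | R 202 249 327 | R 206 270 307 | 
Y 206 240 325 | Y 210 239 326 | Y 214 237 329 | Y 218 236 330 | Y 222 236 329 | Y 226 238 328 | Y 230 241 324 | Y 234 249 316 | Y 238 266 299 | 
B 238 243 322 | B 242 241 324 | B 246 241 324 | B 250 242 323 | B 254 245 320 | B 258 250 316 | B 262 259 307 | B 298 255 315 | B 302 255 315 | B 306 255 315 | B 310 255 315 | B 314 255 315 | B 318 255 315 | B 322 255 315 | B 326 255 315 | 
home red flange top [286.  213.5] flange sides [338.1 191.8] [233.3 191.8] front top [286.1 177.6] front bottom-bore [285.5 156.5]
rim red flange top [286.  205.1] flange sides [338.5 184.4] [233.  184.4] front top [286.1 168.7] front bottom-bore [285.6 149.5]
yellow flange top back [285.9 243.9] sides [332.6 220.5] front band top [286.  210.1]
```

The row spacings match a nested stack: red to yellow 31.5 px (home predicts 30.4, rim 38.8). One last check is red's squareness, by silhouette fit.

```bash
cat > fq.py <<'E'
from red import *; from scipy.optimize import minimize
o,i,y=red("wrist");H=cv2.cvtColor(i,cv2.COLOR_BGR2HSV)
C=cam("wrist",o);a=np.linspace(0,2*np.pi,90);yaw=np.radians(9.1)
y[:100]=0;y[320:]=0
n,l,s,c=cv2.connectedComponentsWithStats(y);k=[q for q in range(1,n) if s[q][4]>60 and abs(c[q][0]-284)<60];M=np.isin(l,k).astype(np.uint8)
hull=cv2.convexHull(cv2.findNonZero(M));m=cv2.fillConvexPoly(np.zeros((3360,4480),np.uint8),(hull*8+4).astype(np.int32),1)
P=np.vstack([np.c_[np.full(90,x),r*np.cos(a),r*np.sin(a)] for r,x in((.0375,.011),(.0375,.005),(.034,-.011))])
def cost(v):
    Q=P@R.from_euler('xyz',[0,v[4],yaw+v[3]]).as_matrix().T+v[:3]
    q=np.array([proj(C,x) for x in Q])*8+4
    A=cv2.fillConvexPoly(np.zeros_like(m),cv2.convexHull(q.astype(np.int32)),1);return 1-(A&m).sum()/(A|m).sum()
x0=np.array([.5896,-.2934,.153,0,0]);S=np.vstack([x0]+[x0+np.eye(5)[j]*[.005,.003,.004,.08,.08][j] for j in range(5)])
r=minimize(cost,x0,method="Nelder-Mead",options=dict(initial_simplex=S,maxiter=250));v=r.x
tip=np.array([.53236,-.30255])-np.array([.98742,.1581])*.008
print("pos",v[:3].round(4),"s",(v[:2]-tip)@[.98742,.1581],"lat",(v[:2]-tip)@[-.1581,.98742],"dyaw,dpitch",v[3:].round(3),"miss",r.fun)
E
python3 fq.py
```

```text
pos [ 0.5876 -0.2948  0.1471] s 0.06377603980324686 lat -0.0010921961840266532 dyaw,dpitch [-0.033 -0.002] miss 0.005896594326789906
```

```bash
python3 -c "
from rig import *
print(sign_off())"
```

```text
the job is handed in; nothing more can be done
None
```

I handed the job in with blue, yellow and red nested on the hook and let go. The last camera measurements put red square to about 0.03 rad and home on yellow, but the hand-in returned no verdict. Red toppled once in the rack on the way, so I picked it up again, hung it on the rod and regripped it there before pressing it home.

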